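Set up two specimen mounting moulds at the microscope desk

ROBOT

A 7-joint arm with a two-finger parallel gripper is mounted at the origin on the work surface. World frame = base frame: x ahead of the robot, y to its left, z up, the work surface at z = 0. Lengths are in m, angles in rad, forces in N, time in s.
With the tool pointing down it reaches from about 0.35 to 0.9 m from the base axis. Payload 19.9 kg.
Tool frame: the origin (TCP) lies midway between the tips of the shut fingers; the grasp point (between the pads) lies 19 mm behind it; z points along the fingers, y is the line along which they close (so a half turn about z gives the same grasp; the last joint's range is limited). The gripper opens to 94 mm and grips with 3 to 60 N. Pads are 16 mm wide; open, the fingers measure 119 mm over their backs; the gripper's body (75 mm by 177 mm) begins 78 mm behind the grasp point.
Start: joints at [1.131, 0.417, -0.01, 1.614, 0.005, 1.111, -0.053], TCP at [0.243, -0.576, 0.168] pointing down, gripper open.
Joint ranges: [-2.81, 2.81], [-0.39, 2.02], [-1.27, 1.25], [0.06, 2.57], [-1.19, 4.33], [0.19, 2], [-2.82, 2.82]. Speed limits (rad/s): [1.89, 1.89, 2.39, 2.39, 3.01, 3.01, 3.01].

INTERFACE

Orientations are given as a rotation vector (axis times angle).
In Python, from workcell import bot, viewer gives the robot as it stands. The module is installed in compiled form; this text tells all that it offers.
- The arm moves only by the tool apply_moves, never from a script. Its argument "motion" is a list of rows, each an object of numbers: "tx", "ty", "tz": the shift along the tool's x, y, z normalised to -1 to 1, where 1 is 300 mm; "wx", "wy", "wz": the turn, a rotation vector about the tool's x, y, z normalised to -1 to 1, where 1 is pi rad; "gripper": the gripper's target within -1 to 1 (shut at 1, half-way at 0, fully open at -1). A call has 1 to 8 rows; each row is the pose to reach, as a shift and turn from the pose commanded when the call began, along the tool's axes at that moment, turning the shorter way round; what a row does not reach only later rows make up. A row lasts 1/12 s, in which the tool goes at most 41.7 mm and 7.16 degrees, less where a joint would pass 70% of its speed; a pose out of reach is approached as far as the arm can. A call with a number of a shift or a turn outside -1 to 1 is refused whole. A call with a gripper value outside its range is refused whole. The fingers move at their own pace and stop on an object; "newtons" is the grip in N (left out, the last holds). Time passes only in rows, so rows that repeat a pose let the fingers close. It gives the time, the measured TCP pose, the force, the opening and the grip force at its end, in the units of the state.
- bot.observe(): the state, without advancing time (a new reading comes with each control period).
- viewer.camera(name): name is "scene" or "top"; returns the picture (420x560x3 uint8, red, green, blue); there is no depth.
- viewer.calibration(name): a dict with "fx", "fy", "cx", "cy" (pixels), "rvec" (rotation vector, rad) and "tvec" (3), from world to camera coordinates, as OpenCV has them. Camera axes: x right, y down, z forward; pixel columns grow to the right and rows downward; lengths in m; the calibration is good to about 2 mm. A picture is of the moment at which its call begins. calibration takes no time and is no camera call.
- bot.close_job(): hands the job in; it is judged then, once.
The state is a dict: "clock": time; "qpos": joint angles; "joint_velocities": joint speeds; "joint_torque": joint torques, N m; "position": TCP position; "orientation": TCP orientation; "ft_force": force on the tool from outside, world axes, zero at the start; "torque": the same for the moment, N m; "width": opening from 0.0 (shut) to 1.0 (fully open); "gripper_force": force on a finger pad.
Only numpy, scipy, OpenCV 4.12 (cv2) and the standard library are available. Lean on these libraries where they do the work, as an engineer would, in place of code of your own. Each camera call takes 0.05 s, during which the arm holds its last target. There are 200 camera calls.

TASK

Set up the two resin mounting moulds: first stand the round iron slug upright in the middle of the large grey dish and the square iron block upright in the middle of the small grey dish. When both stand there, lower the large white sleeve over the slug and the small white sleeve over the block so that each sits flat on the floor of its dish, and last of all close the large mould with the black lid, knob up and fully seated on the sleeve. Leave the roll of tape where it lies.

Things in the scene. Friction and masses are not known exactly. Their poses are not given: they have to be found in the camera images.
- dish_large: Large round grey silicone dish, fixed to the desk. Origin: centre of its underside on the desk, z up. Outer diameter 77 mm at the foot, 92 mm at the rim, 12 mm high; flat inner floor 5 mm above the origin, about 69 mm across; above it the inside wall flares outwards to about 84 mm at the rim. Place of the slug, the large sleeve and the lid.
- dish_small: Small round grey silicone dish, fixed to the desk, same shape: outer diameter 61 mm at the foot, 76 mm at the rim, 12 mm high; flat inner floor 5 mm above the origin, about 53 mm across, flaring to about 68 mm at the rim. Origin: centre of its underside, z up. Place of the block and the small sleeve.
- sleeve_large: Large white plastic tube, open at both ends, standing upright: outer diameter 64 mm, inner diameter 56 mm, 50 mm high, about 70 g. Origin: centre of its lower end, z up along its axis.
- sleeve_small: Small white plastic tube, open at both ends, standing upright: outer diameter 48 mm, inner diameter 41 mm, 46 mm high, about 45 g. Origin: centre of its lower end, z up along its axis.
- slug: Round dark iron specimen, an upright cylinder of diameter 28 mm, 34 mm high, about 150 g. Origin: centre of its underside, z up.
- block: Square dark iron specimen standing upright: 16 by 16 mm, 34 mm high, about 63 g. Origin: centre of its underside, z up; x and y are square to its side faces. It stands at any yaw. (A flat iron offcut, 26 by 16 mm and 9 mm high, lies about too and is not it.)
- lid: Black round plastic lid lying knob up, about 60 g. Origin: centre of its underside, z up. From the origin upwards: a tapered plug 40 mm across at the bottom and 50 mm at 6 mm height, which goes inside the large sleeve; a flange 76 mm across from 6 to 11 mm, which rests on the sleeve's top end; a black knob 18 mm in diameter from 11 to 41 mm. Closed, its origin is 44 mm above the large sleeve's origin.
- tape: Roll of pale paper tape lying flat, not to be moved: outer diameter 76 mm, hole 38 mm, 18 mm high. Origin: centre of its underside. (Also about: a pen, a nut and a small iron offcut, 9 to 11 mm high, lying between the other things.)
There are look-alikes about, which are no part of the job. Leave any orange or turquoise look-alike of the sleeve_large alone.

How it is judged:
On the way, in this order (a step that is already met when the one before it is completed fails the run):
1. slug stands in the large dish and block in the small dish, both in the middle (horizontal distance between slug and dish_large below 0.01 m and z of slug in the frame of dish_large below 0.0085 m and angle between each of slug, block's own z axis and vertical below 0.1 rad and linear speed of each of slug, block below 0.02 m/s and horizontal distance between block and dish_small below 0.01 m and z of block in the frame of dish_small below 0.0085 m), for 0.2 s.
2. both sleeves sit flat in their dishes over the specimens (all of step 1 and horizontal distance between sleeve_large and dish_large below 0.007 m and z of sleeve_large in the frame of dish_large below 0.0085 m and angle between each of sleeve_large, sleeve_small's own z axis and vertical below 0.06 rad and linear speed of each of sleeve_large, sleeve_small below 0.02 m/s and horizontal distance between sleeve_small and dish_small below 0.007 m and z of sleeve_small in the frame of dish_small below 0.0085 m), for 0.2 s.
3. lid seated on the large sleeve (all of step 2 and horizontal distance between lid and sleeve_large below 0.007 m and z of lid in the frame of sleeve_large between 0.04 and 0.0475 m and angle between lid's own z axis and vertical below 0.06 rad and linear speed of lid below 0.02 m/s), for 0.2 s.
At the end, for the whole second after the job is handed in: Slug and block upright on the floors of their dishes, within 10 mm of centre; each sleeve upright on its dish's floor (to 3.5 mm), within 7 mm of centre; lid level on the large sleeve, knob up, within 7 mm of its axis, 3.5 mm of seated; tape within 20 mm of its start; all at rest (all of step 3 and distance of tape from where it was at the start of the episode below 0.02 m); the robot touches nothing.
It fails at once if a sleeve is set in a dish before both specimens are in their dishes (((horizontal distance between sleeve_large and dish_large below 0.03 m and z of sleeve_large in the frame of dish_large below 0.03 m) or (horizontal distance between sleeve_large and dish_small below 0.03 m and z of sleeve_large in the frame of dish_small below 0.03 m) or (horizontal distance between sleeve_small and dish_large below 0.03 m and z of sleeve_small in the frame of dish_large below 0.03 m) or (horizontal distance between sleeve_small and dish_small below 0.03 m and z of sleeve_small in the frame of dish_small below 0.03 m)) and (horizontal distance between slug and dish_large above 0.025 m or horizontal distance between block and dish_small above 0.025 m)).
It fails at once if the roll of tape is moved more than 20 mm (distance of tape from where it was at the start of the episode above 0.02 m).
It also fails if it takes over 120 s, if anything falls off the work surface, if the arm or the gripper's body presses on something with over 40 N, if the wrist force passes 120 N, or if a joint passes its speed limit or range.

## Working session

There is one attempt and no reset: what is moved stays moved. The work goes in short steps, Python scripts to look and compute and a tool call to move; the robot and the scene stay as the last step left them, time stands still between calls to the robot, and variables do not carry over. Pictures are saved under pics/ and viewed, at most 14 in all, crops included, and the job is handed in when it is done.

Besides the shell and the picture viewer there is one more tool, called after "Call:" by a JSON object that holds its "api" and its "payload". apply_moves: Moves the arm, as the interface text tells. Scaled input: -1 to 1 covers 300 mm each way for a shift and pi rad each way for a turn. Its arguments: {"type":"object","properties":{"motion":{"type":"array","items":{"type":"object","properties":{"tx":{"type":"number"},"ty":{"type":"number"},"tz":{"type":"number"},"wx":{"type":"number"},"wy":{"type":"number"},"wz":{"type":"number"},"gripper":{"type":"number"}}}},"newtons":{"type":"number"}},"required":["motion"]}

```bash
mkdir -p pics; cat > h.py <<'E'
import numpy as np, cv2
from workcell import bot, viewer
from scipy.spatial.transform import Rotation as R
def snap(n,f):
    im=viewer.camera(n); cv2.imwrite('pics/'+f,im[:,:,::-1]); return im
def ray(n,u,v,z):
    c=viewer.calibration(n); Rm=R.from_rotvec(c['rvec']).as_matrix(); t=np.array(c['tvec'])
    o=-Rm.T@t; d=Rm.T@np.array([(u-c['cx'])/c['fx'],(v-c['cy'])/c['fy'],1])
    return o+d*(z-o[2])/d[2]
def proj(n,p):
    c=viewer.calibration(n); Rm=R.from_rotvec(c['rvec']).as_matrix(); q=Rm@np.array(p)+np.array(c['tvec'])
    return np.array([c['fx']*q[0]/q[2]+c['cx'],c['fy']*q[1]/q[2]+c['cy']])
def st():
    s=bot.observe(); print({k:np.round(s[k],4).tolist() for k in('clock','qpos','position','orientation','ft_force','width','gripper_force')}); return s
def shift(target,rz=None):
    s=bot.observe(); Rt=R.from_rotvec(s['orientation'])
    print('shift', np.round(Rt.inv().apply(np.array(target)-s['position'])/0.3,4))
E
python3 - <<'E'
from h import *
snap('scene','s0.png');snap('top','t0.png')
s=st(); print(R.from_rotvec(s['orientation']).as_matrix().round(3))
for n in('scene','top'):
    c=viewer.calibration(n);Rm=R.from_rotvec(c['rvec']).as_matrix();print(n,c['fx'],-Rm.T@np.array(c['tvec']),Rm.round(2).tolist())
E
```

```text
{'clock': 0.1, 'qpos': [1.1305, 0.4179, -0.0103, 1.6141, 0.0047, 1.1107, -0.053], 'position': [0.2426, -0.5756, 0.1671], 'orientation': [-3.0783, -0.6222, 0.0005], 'ft_force': [0.7251, 0.5081, -0.6206], 'width': 0.999, 'gripper_force': 0.0}
[[ 0.922  0.388 -0.   ]
 [ 0.388 -0.922  0.001]
 [-0.    -0.001 -1.   ]]
scene 405.5244428077298 [ 1.01913492 -0.25542956  0.5857043 ] [[0.34, 0.94, 0.02], [0.66, -0.23, -0.72], [-0.67, 0.26, -0.7]]
top 488.3248653009807 [ 0.39780518 -0.04533529  1.15726191] [[0.0, -1.0, 0.01], [-1.0, -0.0, -0.08], [0.08, -0.01, -1.0]]
```

View pics/t0.png

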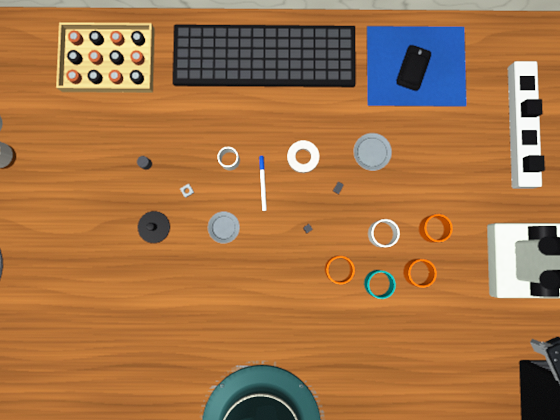

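View pics/s0.png

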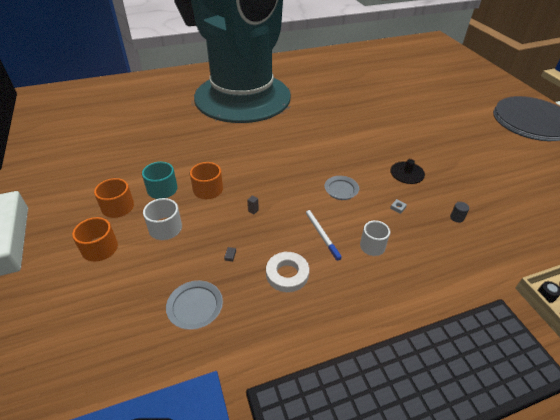

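The top view shows these objects:
- Large dish at (372,152) and small dish at (223,227).
- White large sleeve at (384,233). Its look-alikes are orange at (437,228), (422,273) and (340,270), and turquoise at (380,284).
- White small sleeve at (228,157), slug at (144,162), lid at (153,227) and tape at (303,156).
- Block candidates: (307,229) looks square and tall, so it fits. (338,188) is flat and elongated, so it is the offcut. (186,190) is the nut.

I'll confirm the block in an enlarged crop.

```bash
python3 - <<'E'
from h import *
t=cv2.imread('pics/t0.png');s=cv2.imread('pics/s0.png')
def cr(im,u,v,w,k): return cv2.resize(im[v-w:v+w,u-w:u+w],(k,k),interpolation=cv2.INTER_CUBIC)
row1=np.hstack([cr(t,u,v,w,265) for u,v,w in((307,229,14),(338,188,14),(144,162,16))])
row2=np.hstack([cr(s,u,v,w,265) for u,v,w in((253,205,16),(230,254,16),(459,212,18))])
cv2.imwrite('pics/c1.png',np.vstack([row1,row2]))
# measurements from segments in top: hsv masks
hsv=cv2.cvtColor(t,cv2.COLOR_BGR2HSV)
def seg(name,u,v,w,mask,z):
    m=np.zeros(mask.shape,np.uint8);m[v-w:v+w,u-w:u+w]=mask[v-w:v+w,u-w:u+w]
    cs,_=cv2.findContours(m,cv2.RETR_EXTERNAL,cv2.CHAIN_APPROX_NONE);c=max(cs,key=cv2.contourArea)
    (a,b),r,an=cv2.minAreaRect(c); 
    e=cv2.fitEllipse(c)
    print(name,'rect',round(a,1),round(b,1),np.round(r,1),round(an,1),'ell',np.round(e[0],1),np.round(e[1],1),'xy',np.round(ray('top',*e[0],z)[:2],4))
S=hsv[:,:,1];V=hsv[:,:,2]
grey=((S<90)&(V>70)).astype(np.uint8); dark=(V<85).astype(np.uint8); white=((S<60)&(V>140)).astype(np.uint8)
seg('dishL',372,152,24,grey,.012);seg('dishS',223,227,20,grey,.012)
seg('slL',384,233,19,white,.05);seg('slS',228,157,15,white,.046);seg('tape',303,156,20,white,.018)
seg('slug',144,162,13,dark,.03);seg('block',307,229,10,dark,.03);seg('lid',153,227,20,dark,.011)
E
```

```text
dishL rect 372.0 151.5 [37.5 37.5] 45.0 ell [372.2 151.4] [36.9 37.7] xy [ 0.6352 -0.2582]
dishS rect 223.5 227.0 [32. 31.] 90.0 ell [223.2 226.9] [31.2 31.5] xy [0.4536 0.0933]
slL rect 383.5 232.5 [27. 31.] 90.0 ell [383.6 232.9] [27.5 31.1] xy [ 0.4398 -0.2752]
slS rect 228.0 157.5 [21.9 20.5] 45.0 ell [227.5 157.5] [20.2 22.1] xy [0.612  0.0817]
tape rect 302.8 156.3 [31.1 31.8] 45.0 ell [302.8 156. ] [31.3 31.4] xy [ 0.6218 -0.0928]
slug rect 147.4 164.3 [ 6.9 10.7] 29.1 ell [145.8 163.4] [ 9.5 10.2] xy [0.6002 0.2737]Traceback (most recent call last):
  File "<stdin>", line 19, in <module>
  File "<stdin>", line 13, in seg
cv2.error: OpenCV(4.12.0) /io/opencv/modules/imgproc/src/shapedescr.cpp:361: error: (-201:Incorrect size of input array) There should be at least 5 points to fit the ellipse in function 'fitEllipseNoDirect'
```

View pics/c1.png

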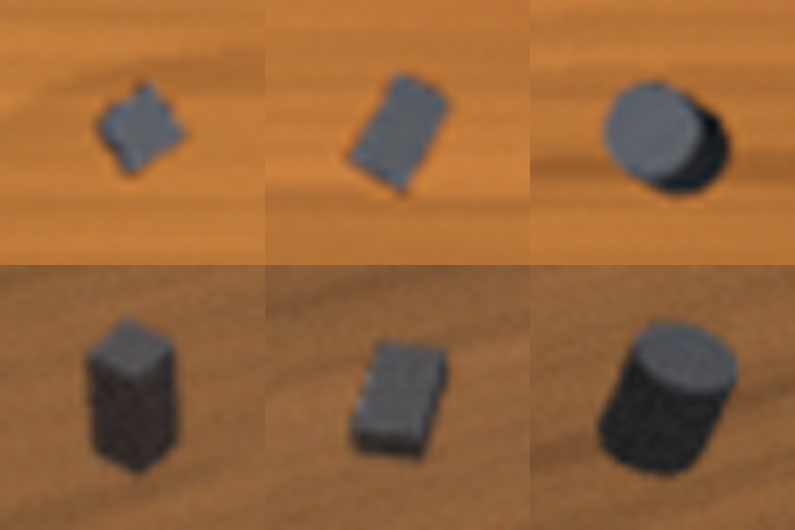

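The block at top (307,229) is tall and square, with its edges at about 39° world yaw. The slug is upright at (143,161). Next I'll fit centres by matching silhouettes in both cameras.

```bash
cat >> h.py <<'E'
def circ(r,z): 
    a=np.linspace(0,2*np.pi,60); return np.c_[r*np.cos(a),r*np.sin(a),0*a+z]
def sq(h,z,y): 
    return np.array([[h*np.sqrt(2)*np.cos(y+a),h*np.sqrt(2)*np.sin(y+a),z] for a in np.pi/4+np.pi/2*np.arange(4)])
M={'dishL':(np.vstack([circ(.0385,0),circ(.046,.012)]),(.635,-.258)),'dishS':(np.vstack([circ(.0305,0),circ(.038,.012)]),(.4536,.0933)),
'slL':(np.vstack([circ(.032,0),circ(.032,.05)]),(.44,-.275)),'slS':(np.vstack([circ(.024,0),circ(.024,.046)]),(.612,.082)),
'slug':(np.vstack([circ(.014,0),circ(.014,.034)]),(.602,.278)),'block':(np.vstack([sq(.008,0,np.radians(39)),sq(.008,.034,np.radians(39))]),(.452,-.1)),
'tape':(np.vstack([circ(.038,0),circ(.038,.018)]),(.622,-.093)),'lid':(np.vstack([circ(.038,.006),circ(.038,.011),circ(.009,.041)]),(.453,.255))}
def fit(n,im,k,dz=0,xy=None):
    P,x0=M[k]; p=np.array(xy if xy is not None else x0,float)
    hsv=cv2.cvtColor(im,cv2.COLOR_RGB2HSV).astype(int)
    fg=(((hsv[:,:,1]<110)|(hsv[:,:,2]<75))).astype(np.uint8)
    for _ in range(8):
        q=np.array([proj(n,[p[0]+a,p[1]+b,c+dz]) for a,b,c in P],np.float32)
        hull=cv2.convexHull(q); roi=np.zeros(fg.shape,np.uint8)
        cv2.fillConvexPoly(roi,hull.round().astype(int),1); area=cv2.contourArea(hull)
        roi=cv2.dilate(roi,np.ones((9,9),np.uint8))
        cs,_=cv2.findContours(fg*roi,cv2.RETR_EXTERNAL,cv2.CHAIN_APPROX_NONE); c=cv2.convexHull(max(cs,key=cv2.contourArea))
        m=cv2.moments(c); mh=cv2.moments(hull)
        d=np.array([m['m10']/m['m00']-mh['m10']/mh['m00'],m['m01']/m['m00']-mh['m01']/mh['m00']])
        u=proj(n,[*p,.02]); p=p+(ray(n,*(u+d),.02)-ray(n,*u,.02))[:2]
    return p,cv2.contourArea(c)/area
E
python3 - <<'E'
from h import *
for k in M:
  for n,f in(('top','t0'),('scene','s0')):
    im=cv2.imread(f'pics/{f}.png')[:,:,::-1].copy()
    p,a=fit(n,im,k); print(k,n,p.round(4),round(a,2))
E
```

```text
dishL top [ 0.6353 -0.258 ] 0.98
dishL scene [ 0.6335 -0.2593] 0.99
dishS top [0.4536 0.0933] 0.98Traceback (most recent call last):
  File "<stdin>", line 5, in <module>
  File "h.py", line 31, in fit
    q=np.array([proj(n,[p[0]+a,p[1]+b,c+dz]) for a,b,c in P],np.float32)
                ~~~~^^^^^^^^^^^^^^^^^^^^^^^^
  File "h.py", line 11, in proj
    c=viewer.calibration(n); Rm=R.from_rotvec(c['rvec']).as_matrix(); q=Rm@np.array(p)+np.array(c['tvec'])
ValueError: time passes only in moves, steps and waits
```

```bash
sed -i "s/viewer.calibration(n)/cal(n)/; s/^def snap/import functools\n@functools.cache\ndef cal(n): return viewer.calibration(n)\ndef snap/" h.py; sed -i "s/def cal(n): return cal(n)/def cal(n): return viewer.calibration(n)/" h.py
python3 - <<'E'
from h import *
for k in M:
  for n,f in(('top','t0'),('scene','s0')):
    im=cv2.imread(f'pics/{f}.png')[:,:,::-1].copy()
    p,a=fit(n,im,k); print(k,n,p.round(4),round(a,2))
E
```

```text
dishL top [ 0.6353 -0.258 ] 0.98
dishL scene [ 0.6335 -0.2593] 0.99
dishS top [0.4536 0.0933] 0.98
dishS scene [0.4502 0.0932] 0.96
slL top [ 0.4403 -0.2791] 0.99
slL scene [ 0.4267 -0.2791] 1.23
slS top [0.6152 0.0824] 0.98
slS scene [0.6119 0.0816] 0.99
slug top [0.6053 0.2818] 0.79
slug scene [0.602  0.2814] 0.89
block top [ 0.4516 -0.104 ] 0.73
block scene [ 0.4479 -0.1043] 0.82
tape top [ 0.6232 -0.0933] 0.98
tape scene [ 0.6203 -0.0938] 0.98
lid top [0.454  0.2576] 0.91
lid scene [0.4514 0.2571] 0.9
```

Call:
{"api": "apply_moves", "payload": {"motion": [{"tx": 0.62,"ty": -0.6,"tz": 0.1,"wz": -0.09,"gripper": 0.1},{"tx": 0.62,"ty": -0.6,"tz": 0.1,"wz": -0.09,"gripper": 0.1},{"tx": 0.62,"ty": -0.6,"tz": 0.1,"wz": -0.09,"gripper": 0.1},{"tx": 0.62,"ty": -0.6,"tz": 0.1,"wz": -0.09,"gripper": 0.1},{"tx": 0.62,"ty": -0.6,"tz": 0.1,"wz": -0.09,"gripper": 0.1},{"tx": 0.62,"ty": -0.6,"tz": 0.1,"wz": -0.09,"gripper": 0.1},{"tx": 0.62,"ty": -0.6,"tz": 0.1,"wz": -0.09,"gripper": 0.1},{"tx": 0.62,"ty": -0.6,"tz": 0.1,"wz": -0.09,"gripper": 0.1}], "newtons": 20}}

```text
invalid input
```

```bash
python3 - <<'E'
from h import *
s=st(); m=R.from_rotvec(s['orientation']).as_matrix(); print(np.degrees(np.arctan2(m[1,0],m[0,0]))); shift([.4498,-.1042,.1])
E
```

```text
{'clock': 0.1, 'qpos': [1.1305, 0.4179, -0.0103, 1.6141, 0.0047, 1.1107, -0.053], 'position': [0.2426, -0.5756, 0.1671], 'orientation': [-3.0783, -0.6222, 0.0005], 'ft_force': [0.7251, 0.5081, -0.6206], 'width': 0.999, 'gripper_force': 0.0}
22.853414523899108
shift [ 1.2469 -1.1795  0.2248]
```

Call:
{"api": "apply_moves", "payload": {"motion": [{"tx": 0.62,"ty": -0.6,"tz": 0.1,"wx": 0,"wy": 0,"wz": -0.09,"gripper": 0.1},{"tx": 0.62,"ty": -0.6,"tz": 0.1,"wx": 0,"wy": 0,"wz": -0.09,"gripper": 0.1},{"tx": 0.62,"ty": -0.6,"tz": 0.1,"wx": 0,"wy": 0,"wz": -0.09,"gripper": 0.1},{"tx": 0.62,"ty": -0.6,"tz": 0.1,"wx": 0,"wy": 0,"wz": -0.09,"gripper": 0.1},{"tx": 0.62,"ty": -0.6,"tz": 0.1,"wx": 0,"wy": 0,"wz": -0.09,"gripper": 0.1},{"tx": 0.62,"ty": -0.6,"tz": 0.1,"wx": 0,"wy": 0,"wz": -0.09,"gripper": 0.1},{"tx": 0.62,"ty": -0.6,"tz": 0.1,"wx": 0,"wy": 0,"wz": -0.09,"gripper": 0.1}], "newtons": 20}}

```text
clock: 0.68
position: [0.3461, -0.3322, 0.137]
orientation: [-2.956, -1.058, -0.0]
ft_force: [0.2, 0.1, 1.1]
width: 0.54
gripper_force: 0.0
```

```bash
python3 - <<'E'
from h import *
s=st(); m=R.from_rotvec(s['orientation']).as_matrix(); print(np.degrees(np.arctan2(m[1,0],m[0,0]))); shift([.4498,-.1042,.1])
E
```

```text
{'clock': 0.6833, 'qpos': [0.8727, 0.2007, -0.1919, 1.9909, 0.0452, 0.9554, -0.2252], 'position': [0.3461, -0.3322, 0.137], 'orientation': [-2.9564, -1.0576, -0.0004], 'ft_force': [0.1699, 0.0526, 1.1104], 'width': 0.5398, 'gripper_force': 0.0}
39.36840638001892
shift [ 0.7491 -0.3681  0.1246]
```

Call:
{"api": "apply_moves", "payload": {"motion": [{"tx": 0.749,"ty": -0.368,"tz": 0.12,"wx": 0,"wy": 0,"wz": 0,"gripper": 0.1},{"tx": 0.749,"ty": -0.368,"tz": 0.12,"wx": 0,"wy": 0,"wz": 0,"gripper": 0.1},{"tx": 0.749,"ty": -0.368,"tz": 0.12,"wx": 0,"wy": 0,"wz": 0,"gripper": 0.1},{"tx": 0.749,"ty": -0.368,"tz": 0.12,"wx": 0,"wy": 0,"wz": 0,"gripper": 0.1},{"tx": 0.749,"ty": -0.368,"tz": 0.12,"wx": 0,"wy": 0,"wz": 0,"gripper": 0.1},{"tx": 0.749,"ty": -0.368,"tz": 0.12,"wx": 0,"wy": 0,"wz": 0,"gripper": 0.1},{"tx": 0.749,"ty": -0.368,"tz": 0.12,"wx": 0,"wy": 0,"wz": 0,"gripper": 0.1},{"tx": 0.749,"ty": -0.368,"tz": 0.12,"wx": 0,"wy": 0,"wz": 0,"gripper": 0.1}]}}

```text
clock: 1.35
position: [0.4496, -0.1082, 0.1012]
orientation: [-2.958, -1.056, 0.001]
ft_force: [-0.7, 0.0, 0.8]
width: 0.451
gripper_force: 0.0
```

```bash
python3 - <<'E'
from h import *
st(); shift([.4498,-.1042,.008])
im=snap('scene','s1.png'); u=proj('scene',[.4498,-.1042,.05]).astype(int); w=60
c=im[u[1]-w:u[1]+w,u[0]-w:u[0]+w]; cv2.imwrite('pics/c2.png',cv2.resize(c,(480,480),interpolation=cv2.INTER_CUBIC)[:,:,::-1])
print(u, proj('scene',[.4498,-.1042,0]))
E
```

```text
{'clock': 1.35, 'qpos': [0.4992, 0.2318, -0.3693, 2.0593, 0.1078, 0.8693, -0.8157], 'position': [0.4496, -0.1082, 0.1012], 'orientation': [-2.9576, -1.0561, 0.0006], 'ft_force': [-0.7248, 0.0248, 0.8016], 'width': 0.4508, 'gripper_force': 0.0}
shift [ 0.009  -0.0094  0.3107]
[252 192] [253.37928515 210.87856153]
```

View pics/c2.png

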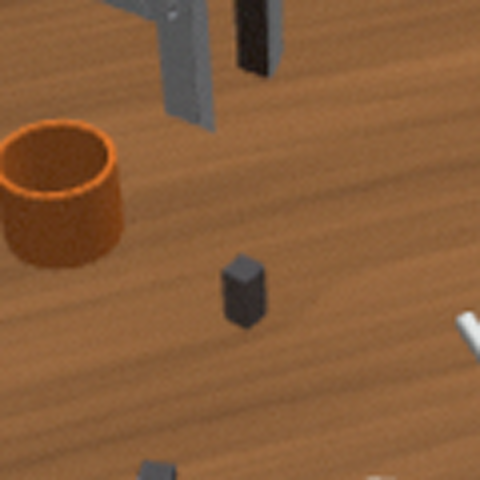

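The crop shows the two fingertips straddling the block at about (248,157). The block stands free at about (253,205), with nothing near the fingers. Going down.

Call:
{"api": "apply_moves", "payload": {"motion": [{"tx": 0.005,"ty": -0.005,"tz": 0.1,"wx": 0,"wy": 0,"wz": 0,"gripper": 0.1},{"tx": 0.005,"ty": -0.005,"tz": 0.2,"wx": 0,"wy": 0,"wz": 0,"gripper": 0.1},{"tx": 0.005,"ty": -0.005,"tz": 0.3,"wx": 0,"wy": 0,"wz": 0,"gripper": 0.1},{"tx": 0.005,"ty": -0.005,"tz": 0.305,"wx": 0,"wy": 0,"wz": 0,"gripper": 0.1},{"tx": 0.005,"ty": -0.005,"tz": 0.305,"wx": 0,"wy": 0,"wz": 0,"gripper": 0.1}]}}

```text
clock: 1.82
position: [0.4481, -0.1092, 0.0097]
orientation: [-2.96, -1.047, 0.004]
ft_force: [-0.4, 0.2, 0.8]
width: 0.453
gripper_force: 0.0
```

```bash
python3 - <<'E'
from h import *
print(proj('scene',[.4496,-.1082,.1012]))
im=snap('scene','s2.png'); w=40;u=(253,195)
c=im[u[1]-w:u[1]+w,u[0]-w:u[0]+w]
t=snap('top','t2.png'); c2=t[225-w:225+w,307-w:307+w]
cv2.imwrite('pics/c3.png',cv2.resize(np.hstack([c,c2]),(800,400),interpolation=cv2.INTER_CUBIC)[:,:,::-1]); st()
E
```

```text
[249.41912952 172.86895029]
{'clock': 1.9167, 'qpos': [0.4582, 0.3831, -0.3331, 2.1219, 0.2, 0.6644, -0.9007], 'position': [0.45, -0.1092, 0.0116], 'orientation': [2.9607, 1.0482, 0.0014], 'ft_force': [-0.8521, 0.2697, 1.1404], 'width': 0.4495, 'gripper_force': 0.0}
```

View pics/c3.png

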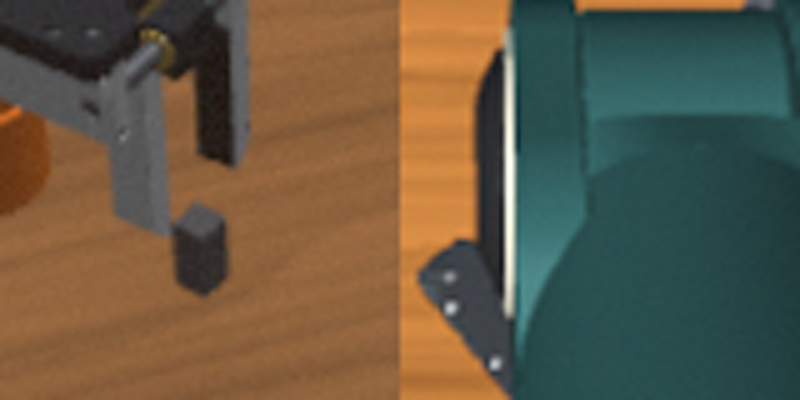

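```bash
python3 - <<'E'
from h import *
s=bot.observe(); p=np.array(s['position']); Rt=R.from_rotvec(s['orientation']).as_matrix()
for dz in(0,-.01,-.02,-.03,-.04):
  print(dz,[(proj('scene',p+Rt@[sx*.008,sy*.0275,dz])-[213,155]).round(1).tolist() for sy in(1,-1) for sx in (1,-1)])
E
```

```text
0 [[33.2, 62.2], [26.6, 59.2], [48.6, 46.0], [42.1, 43.1]]
-0.01 [[33.0, 58.6], [26.3, 55.6], [48.5, 42.4], [42.0, 39.6]]
-0.02 [[32.8, 55.0], [26.0, 51.9], [48.4, 38.8], [41.8, 35.9]]
-0.03 [[32.5, 51.3], [25.7, 48.2], [48.3, 35.1], [41.7, 32.3]]
-0.04 [[32.3, 47.5], [25.4, 44.5], [48.2, 31.3], [41.5, 28.5]]
```

Call:
{"api": "apply_moves", "payload": {"motion": [{"tx": 0.01,"ty": -0.012,"tz": -0.14,"wx": 0,"wy": 0,"wz": 0,"gripper": 0.1},{"tx": 0.01,"ty": -0.012,"tz": -0.14,"wx": 0,"wy": 0,"wz": 0,"gripper": 1},{"tx": 0.01,"ty": -0.012,"tz": -0.14,"wx": 0,"wy": 0,"wz": 0,"gripper": 1},{"tx": 0.01,"ty": -0.012,"tz": -0.14,"wx": 0,"wy": 0,"wz": 0,"gripper": 1},{"tx": 0.01,"ty": -0.012,"tz": -0.14,"wx": 0,"wy": 0,"wz": 0,"gripper": 1},{"tx": 0.01,"ty": -0.012,"tz": -0.14,"wx": 0,"wy": 0,"wz": 0,"gripper": 1},{"tx": 0.01,"ty": -0.012,"tz": -0.14,"wx": 0,"wy": 0,"wz": 0,"gripper": 1}]}}

```text
clock: 2.5
position: [0.4491, -0.1037, 0.0519]
orientation: [-2.961, -1.05, 0.001]
ft_force: [-0.3, 0.3, -0.2]
width: 0.062
gripper_force: 0.0
```

```bash
python3 - <<'E'
from h import *
im=snap('scene','s3.png'); w=40;u=(253,185)
c=im[u[1]-w:u[1]+w,u[0]-w:u[0]+w]
s=st();print(proj('scene',s['position'])-[213,145])
cv2.imwrite('pics/c4.png',cv2.resize(c,(400,400),interpolation=cv2.INTER_CUBIC)[:,:,::-1])
E
```

```text
{'clock': 2.55, 'qpos': [0.4749, 0.3098, -0.3603, 2.1013, 0.157, 0.7562, -0.8737], 'position': [0.4492, -0.1037, 0.0518], 'orientation': [-2.9605, -1.0498, 0.0009], 'ft_force': [0.573, 0.4784, -0.8204], 'width': 0.0255, 'gripper_force': 0.0}
[39.6191771  46.81464889]
```

View pics/c4.png

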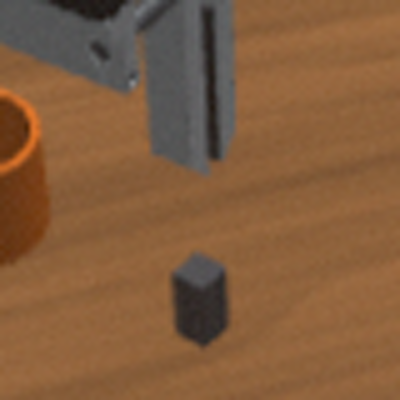

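The fingertips show about 14 px above the projected TCP, with no sideways offset, whether shut or open. That puts the real tips about 38 mm higher than the reported z. I'll descend in small steps and watch the force.

Call:
{"api": "apply_moves", "payload": {"motion": [{"tx": 0,"ty": 0,"tz": 0,"wx": 0,"wy": 0,"wz": 0,"gripper": 0.1},{"tx": 0,"ty": 0,"tz": 0,"wx": 0,"wy": 0,"wz": 0,"gripper": 0.1},{"tx": 0,"ty": 0,"tz": 0,"wx": 0,"wy": 0,"wz": 0,"gripper": 0.1},{"tx": 0,"ty": 0,"tz": 0,"wx": 0,"wy": 0,"wz": 0,"gripper": 0.1},{"tx": 0,"ty": 0,"tz": 0.07,"wx": 0,"wy": 0,"wz": 0,"gripper": 0.1},{"tx": 0,"ty": 0,"tz": 0.14,"wx": 0,"wy": 0,"wz": 0,"gripper": 0.1},{"tx": 0,"ty": 0,"tz": 0.16,"wx": 0,"wy": 0,"wz": 0,"gripper": 0.1},{"tx": 0,"ty": 0,"tz": 0.16,"wx": 0,"wy": 0,"wz": 0,"gripper": 0.1}]}}

```text
clock: 3.22
position: [0.4484, -0.1034, 0.003]
orientation: [-2.959, -1.05, 0.004]
ft_force: [-0.7, -0.2, -0.1]
width: 0.451
gripper_force: 0.0
```

Call:
{"api": "apply_moves", "payload": {"motion": [{"tx": 0,"ty": 0,"tz": 0.01,"wx": 0,"wy": 0,"wz": 0,"gripper": 0.1},{"tx": 0,"ty": 0,"tz": 0.02,"wx": 0,"wy": 0,"wz": 0,"gripper": 0.1},{"tx": 0,"ty": 0,"tz": 0.02,"wx": 0,"wy": 0,"wz": 0,"gripper": 0.1}]}}

```text
clock: 3.47
position: [0.4497, -0.1038, -0.0016]
orientation: [2.961, 1.05, 0.001]
ft_force: [-0.4, -0.3, 0.6]
width: 0.453
gripper_force: 0.0
```

Call:
{"api": "apply_moves", "payload": {"motion": [{"tx": 0,"ty": 0,"tz": 0.015,"wx": 0,"wy": 0,"wz": 0,"gripper": 0.1},{"tx": 0,"ty": 0,"tz": 0.03,"wx": 0,"wy": 0,"wz": 0,"gripper": 0.1},{"tx": 0,"ty": 0,"tz": 0.03,"wx": 0,"wy": 0,"wz": 0,"gripper": 0.1}]}}

```text
clock: 3.72
position: [0.4491, -0.1037, -0.0114]
orientation: [-2.961, -1.05, 0.001]
ft_force: [-0.1, -0.6, 0.1]
width: 0.451
gripper_force: 0.0
```

```bash
python3 - <<'E'
from h import *
im=snap('scene','s4.png'); w=40;u=(253,195)
c=im[u[1]-w:u[1]+w,u[0]-w:u[0]+w]
s=st();print(proj('scene',s['position'])-[213,155])
cv2.imwrite('pics/c5.png',cv2.resize(c,(480,480),interpolation=cv2.INTER_CUBIC)[:,:,::-1])
E
```

```text
{'clock': 3.7667, 'qpos': [0.4364, 0.4246, -0.3225, 2.1348, 0.2282, 0.6147, -0.9359], 'position': [0.4492, -0.1037, -0.0112], 'orientation': [-2.9605, -1.0499, 0.0009], 'ft_force': [0.0382, 0.0811, 0.2721], 'width': 0.4507, 'gripper_force': 0.0}
[40.72685055 59.45613824]
```

View pics/c5.png

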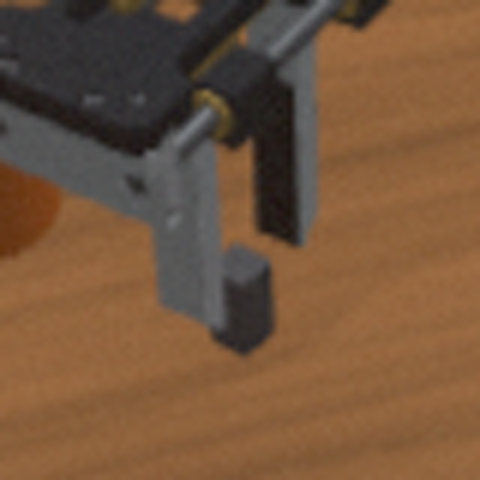

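The fingers straddle the block and their tips are at about z=0.027. I'll go down 16 mm, nudge 3 mm towards +y, and grip.

Call:
{"api": "apply_moves", "payload": {"motion": [{"tx": 0.007,"ty": -0.008,"tz": 0.03,"wx": 0,"wy": 0,"wz": 0,"gripper": 0.1},{"tx": 0.007,"ty": -0.008,"tz": 0.055,"wx": 0,"wy": 0,"wz": 0,"gripper": 0.1},{"tx": 0.007,"ty": -0.008,"tz": 0.055,"wx": 0,"wy": 0,"wz": 0,"gripper": 0.1},{"tx": 0.007,"ty": -0.008,"tz": 0.055,"wx": 0,"wy": 0,"wz": 0,"gripper": 1},{"tx": 0.007,"ty": -0.008,"tz": 0.055,"wx": 0,"wy": 0,"wz": 0,"gripper": 1},{"tx": 0.007,"ty": -0.008,"tz": 0.055,"wx": 0,"wy": 0,"wz": 0,"gripper": 1},{"tx": 0.007,"ty": -0.008,"tz": 0.055,"wx": 0,"wy": 0,"wz": 0,"gripper": 1}], "newtons": 20}}

```text
clock: 4.35
position: [0.4497, -0.1006, -0.0271]
orientation: [2.961, 1.05, 0.001]
ft_force: [0.2, -1.1, 1.0]
width: 0.2
gripper_force: 0.2
```

Call:
{"api": "apply_moves", "payload": {"motion": [{"tx": 0,"ty": 0,"tz": 0,"wx": 0,"wy": 0,"wz": 0,"gripper": 1},{"tx": 0,"ty": 0,"tz": 0,"wx": 0,"wy": 0,"wz": 0,"gripper": 1},{"tx": 0,"ty": 0,"tz": -0.1,"wx": 0,"wy": 0,"wz": 0,"gripper": 1},{"tx": 0,"ty": 0,"tz": -0.25,"wx": 0,"wy": 0,"wz": 0,"gripper": 1},{"tx": 0,"ty": 0,"tz": -0.25,"wx": 0,"wy": 0,"wz": 0,"gripper": 1},{"tx": 0,"ty": 0,"tz": -0.25,"wx": 0,"wy": 0,"wz": 0,"gripper": 1}]}}

```text
clock: 4.85
position: [0.4509, -0.1011, 0.0497]
orientation: [2.959, 1.049, 0.005]
ft_force: [-0.6, -0.8, -1.6]
width: 0.167
gripper_force: 20.0
```

```bash
python3 - <<'E'
from h import *
s=st(); shift([.452,.0933,.049]); snap('scene','s5.png')
E
```

```text
{'clock': 4.85, 'qpos': [0.4727, 0.3132, -0.366, 2.104, 0.1643, 0.7467, -0.8872], 'position': [0.4509, -0.1011, 0.0497], 'orientation': [2.9587, 1.0486, 0.005], 'ft_force': [-0.6128, -0.7882, -1.6311], 'width': 0.1668, 'gripper_force': 19.9995}
shift [ 0.4107 -0.5011  0.0014]
```

Call:
{"api": "apply_moves", "payload": {"motion": [{"tx": 0.41,"ty": -0.5,"tz": 0,"wx": 0,"wy": 0,"wz": 0,"gripper": 1},{"tx": 0.41,"ty": -0.5,"tz": 0,"wx": 0,"wy": 0,"wz": 0,"gripper": 1},{"tx": 0.41,"ty": -0.5,"tz": 0,"wx": 0,"wy": 0,"wz": 0,"gripper": 1},{"tx": 0.41,"ty": -0.5,"tz": 0,"wx": 0,"wy": 0,"wz": 0,"gripper": 1},{"tx": 0.41,"ty": -0.5,"tz": 0,"wx": 0,"wy": 0,"wz": 0,"gripper": 1},{"tx": 0.41,"ty": -0.5,"tz": 0,"wx": 0,"wy": 0,"wz": 0,"gripper": 1},{"tx": 0.41,"ty": -0.5,"tz": 0,"wx": 0,"wy": 0,"wz": 0,"gripper": 1},{"tx": 0.41,"ty": -0.5,"tz": 0,"wx": 0,"wy": 0,"wz": 0,"gripper": 1}]}}

```text
clock: 5.57
position: [0.4498, 0.0928, 0.0466]
orientation: [-2.961, -1.05, 0.003]
ft_force: [0.3, -0.7, -1.5]
width: 0.168
gripper_force: 20.0
```

```bash
python3 - <<'E'
from h import *
s=st(); im=snap('scene','s6.png')
u=proj('scene',[.452,.0933,.04]).astype(int);w=50;print(u)
cv2.imwrite('pics/c6.png',cv2.resize(im[u[1]-w:u[1]+w,u[0]-w:u[0]+w],(600,600),interpolation=cv2.INTER_CUBIC)[:,:,::-1])
# scene-biased dish centre (.4502,.0932); block bottom at z
for z in (.07,.075,.08): print(z,((np.array([proj('scene',np.array([.4502,.0932,z])+v) for v in sq(.008,0,np.radians(39))])-u+w)*6).round().tolist())
E
```

```text
{'clock': 5.5667, 'qpos': [0.1202, 0.328, -0.4487, 2.1051, 0.2058, 0.7516, -1.3484], 'position': [0.4498, 0.0928, 0.0466], 'orientation': [-2.9607, -1.0498, 0.0032], 'ft_force': [0.2943, -0.6917, -1.4808], 'width': 0.1678, 'gripper_force': 19.9995}
[343 176]
0.07 [[342.0, 228.0], [299.0, 213.0], [279.0, 237.0], [322.0, 253.0]]
0.075 [[344.0, 216.0], [301.0, 201.0], [281.0, 225.0], [324.0, 241.0]]
0.08 [[346.0, 205.0], [303.0, 189.0], [283.0, 214.0], [326.0, 230.0]]
```

View pics/c6.png

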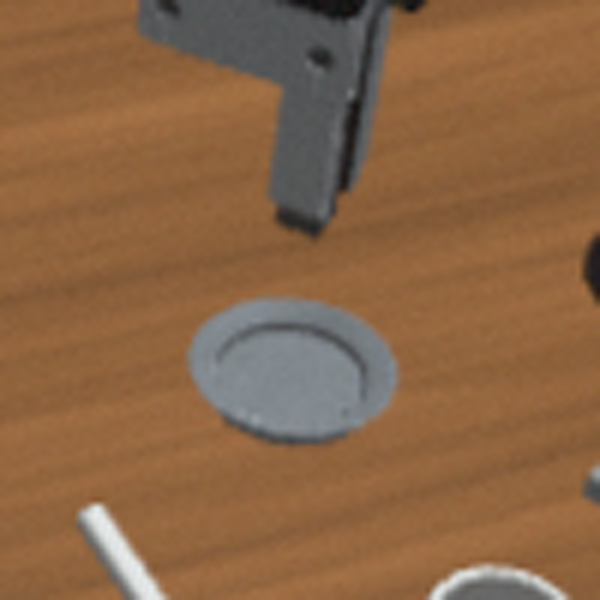

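The crop shows the block held over the small dish. Its lower corners are at (277,222) and (320,238), within 1 mm of the prediction for the dish centre at bottom height 0.075. Lowering by 69 mm.

Call:
{"api": "apply_moves", "payload": {"motion": [{"tx": 0.002,"ty": -0.003,"tz": 0.1,"wx": 0,"wy": 0,"wz": 0,"gripper": 1},{"tx": 0.002,"ty": -0.003,"tz": 0.18,"wx": 0,"wy": 0,"wz": 0,"gripper": 1},{"tx": 0.002,"ty": -0.003,"tz": 0.215,"wx": 0,"wy": 0,"wz": 0,"gripper": 1},{"tx": 0.002,"ty": -0.003,"tz": 0.225,"wx": 0,"wy": 0,"wz": 0,"gripper": 1},{"tx": 0.002,"ty": -0.003,"tz": 0.225,"wx": 0,"wy": 0,"wz": 0,"gripper": 1},{"tx": 0.002,"ty": -0.003,"tz": 0.225,"wx": 0,"wy": 0,"wz": 0,"gripper": 1}]}}

```text
clock: 6.12
position: [0.4509, 0.0943, -0.0191]
orientation: [2.961, 1.049, 0.001]
ft_force: [0.5, -0.1, -0.3]
width: 0.169
gripper_force: 20.0
```

Call:
{"api": "apply_moves", "payload": {"motion": [{"tx": 0,"ty": 0,"tz": 0.005,"wx": 0,"wy": 0,"wz": 0,"gripper": 1},{"tx": 0,"ty": 0,"tz": 0.005,"wx": 0,"wy": 0,"wz": 0,"gripper": 1}]}}

```text
clock: 6.28
position: [0.4511, 0.0944, -0.0206]
orientation: [2.961, 1.049, 0.002]
ft_force: [-0.3, 0.7, 0.0]
width: 0.165
gripper_force: 20.0
```

Call:
{"api": "apply_moves", "payload": {"motion": [{"tx": 0,"ty": 0,"tz": 0.007,"wx": 0,"wy": 0,"wz": 0,"gripper": 1},{"tx": 0,"ty": 0,"tz": 0.007,"wx": 0,"wy": 0,"wz": 0,"gripper": 1},{"tx": 0,"ty": 0,"tz": 0.007,"wx": 0,"wy": 0,"wz": 0,"gripper": 1}]}}

```text
clock: 6.53
position: [0.4513, 0.0946, -0.0227]
orientation: [2.961, 1.05, 0.002]
ft_force: [-1.3, -0.7, 10.3]
width: 0.169
gripper_force: 20.0
```

Call:
{"api": "apply_moves", "payload": {"motion": [{"tx": 0,"ty": 0,"tz": -0.002,"wx": 0,"wy": 0,"wz": 0,"gripper": 0.2},{"tx": 0,"ty": 0,"tz": -0.002,"wx": 0,"wy": 0,"wz": 0,"gripper": 0.2},{"tx": 0,"ty": 0,"tz": -0.002,"wx": 0,"wy": 0,"wz": 0,"gripper": 0.2},{"tx": 0,"ty": 0,"tz": -0.002,"wx": 0,"wy": 0,"wz": 0,"gripper": 0.2},{"tx": 0,"ty": 0,"tz": -0.1,"wx": 0,"wy": 0,"wz": 0,"gripper": 0.2},{"tx": 0,"ty": 0,"tz": -0.2,"wx": 0,"wy": 0,"wz": 0,"gripper": -0.3},{"tx": 0,"ty": 0,"tz": -0.26,"wx": 0,"wy": 0,"wz": 0,"gripper": -0.3},{"tx": 0,"ty": 0,"tz": -0.26,"wx": 0,"wy": 0,"wz": 0,"gripper": -0.3}]}}

```text
clock: 7.2
position: [0.4524, 0.0949, 0.0577]
orientation: [2.96, 1.049, 0.007]
ft_force: [0.7, 1.3, 0.6]
width: 0.577
gripper_force: 0.0
```

```bash
python3 - <<'E'
from h import *
s=st(); shift([.6037,.2816,.05])
E
```

```text
{'clock': 7.2, 'qpos': [0.1298, 0.3105, -0.4624, 2.0964, 0.1982, 0.7708, -1.3451], 'position': [0.4524, 0.0949, 0.0577], 'orientation': [2.96, 1.0495, 0.0072], 'ft_force': [0.7396, 1.2781, 0.6292], 'width': 0.5772, 'gripper_force': 0.0}
shift [ 0.7838 -0.1656  0.0283]
```

Call:
{"api": "apply_moves", "payload": {"motion": [{"tx": 0.784,"ty": -0.165,"tz": 0.02,"wx": 0,"wy": 0,"wz": 0,"gripper": -0.2},{"tx": 0.784,"ty": -0.165,"tz": 0.02,"wx": 0,"wy": 0,"wz": 0,"gripper": -0.2},{"tx": 0.784,"ty": -0.165,"tz": 0.02,"wx": 0,"wy": 0,"wz": 0,"gripper": -0.2},{"tx": 0.784,"ty": -0.165,"tz": 0.02,"wx": 0,"wy": 0,"wz": 0,"gripper": -0.2},{"tx": 0.784,"ty": -0.165,"tz": 0.02,"wx": 0,"wy": 0,"wz": 0,"gripper": -0.2},{"tx": 0.784,"ty": -0.165,"tz": 0.02,"wx": 0,"wy": 0,"wz": 0,"gripper": -0.2},{"tx": 0.784,"ty": -0.165,"tz": 0.02,"wx": 0,"wy": 0,"wz": 0,"gripper": -0.2},{"tx": 0.784,"ty": -0.165,"tz": 0.02,"wx": 0,"wy": 0,"wz": 0,"gripper": -0.2}]}}

```text
clock: 7.87
position: [0.6014, 0.2824, 0.0469]
orientation: [-2.96, -1.052, 0.003]
ft_force: [0.4, -0.1, -0.2]
width: 0.599
gripper_force: 0.0
```

```bash
python3 - <<'E'
from h import *
s=st(); shift([.6037,.2816,-.026]); im=snap('scene','s7.png'); t=snap('top','t7.png')
print(fit('scene',im,'slug'))
u=proj('scene',[.6037,.2816,.04]).astype(int);w=45;v=proj('scene',[.452,.0933,.03]).astype(int)
f=lambda u:cv2.resize(im[u[1]-w:u[1]+w,u[0]-w:u[0]+w],(400,400),interpolation=cv2.INTER_CUBIC)
cv2.imwrite('pics/c7.png',np.hstack([f(u),f(v)])[:,:,::-1])
E
```

```text
{'clock': 7.8667, 'qpos': [-0.1863, 0.6509, -0.4288, 1.5898, 0.3091, 0.9704, -1.6016], 'position': [0.6014, 0.2824, 0.0469], 'orientation': [-2.9595, -1.0521, 0.0026], 'ft_force': [0.4341, -0.0628, -0.2288], 'width': 0.5991, 'gripper_force': 0.0}
shift [0.0046 0.0072 0.2429]
(array([0.60195503, 0.2815424 ]), 0.8793569518104668)
```

View pics/c7.png

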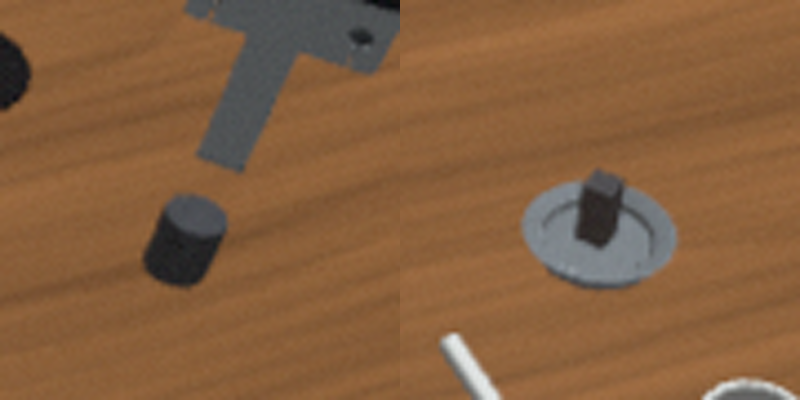

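The block stands in the middle of the small dish and the finger is over the slug. Next: descend, grip, lift.

Call:
{"api": "apply_moves", "payload": {"motion": [{"tx": 0.005,"ty": 0.005,"tz": 0.1,"wx": 0,"wy": 0,"wz": 0,"gripper": -0.2},{"tx": 0.005,"ty": 0.005,"tz": 0.19,"wx": 0,"wy": 0,"wz": 0,"gripper": -0.2},{"tx": 0.005,"ty": 0.005,"tz": 0.24,"wx": 0,"wy": 0,"wz": 0,"gripper": -0.2},{"tx": 0.005,"ty": 0.005,"tz": 0.24,"wx": 0,"wy": 0,"wz": 0,"gripper": -0.2},{"tx": 0.005,"ty": 0.005,"tz": 0.24,"wx": 0,"wy": 0,"wz": 0,"gripper": 1},{"tx": 0.005,"ty": 0.005,"tz": 0.24,"wx": 0,"wy": 0,"wz": 0,"gripper": 1},{"tx": 0.005,"ty": 0.005,"tz": 0.24,"wx": 0,"wy": 0,"wz": 0,"gripper": 1},{"tx": 0.005,"ty": 0.005,"tz": 0.24,"wx": 0,"wy": 0,"wz": 0,"gripper": 1}], "newtons": 25}}

```text
clock: 8.63
position: [0.6048, 0.2812, -0.0221]
orientation: [-2.961, -1.05, -0.003]
ft_force: [0.1, -0.1, 0.3]
width: 0.352
gripper_force: 0.0
```

Call:
{"api": "apply_moves", "payload": {"motion": [{"tx": 0,"ty": 0,"tz": 0,"wx": 0,"wy": 0,"wz": 0,"gripper": 1},{"tx": 0,"ty": 0,"tz": 0,"wx": 0,"wy": 0,"wz": 0,"gripper": 1},{"tx": 0,"ty": 0,"tz": 0,"wx": 0,"wy": 0,"wz": 0,"gripper": 1},{"tx": 0,"ty": 0,"tz": -0.1,"wx": 0,"wy": 0,"wz": 0,"gripper": 1},{"tx": 0,"ty": 0,"tz": -0.22,"wx": 0,"wy": 0,"wz": 0,"gripper": 1},{"tx": 0,"ty": 0,"tz": -0.3,"wx": 0,"wy": 0,"wz": 0,"gripper": 1},{"tx": 0,"ty": 0,"tz": -0.3,"wx": 0,"wy": 0,"wz": 0,"gripper": 1},{"tx": 0,"ty": 0,"tz": -0.3,"wx": 0,"wy": 0,"wz": 0,"gripper": 1}]}}

```text
clock: 9.3
position: [0.6048, 0.2812, 0.068]
orientation: [-2.961, -1.05, -0.004]
ft_force: [-0.9, 0.3, -0.8]
width: 0.289
gripper_force: 25.0
```

```bash
python3 - <<'E'
from h import *
s=st(); shift([.6344,-.2587,.06])
E
```

```text
{'clock': 9.3, 'qpos': [-0.1783, 0.6284, -0.4363, 1.574, 0.2996, 1.0034, -1.5922], 'position': [0.6048, 0.2812, 0.068], 'orientation': [-2.9609, -1.0498, -0.004], 'ft_force': [-0.8623, 0.3025, -0.7634], 'width': 0.2886, 'gripper_force': 24.9998}
shift [-1.0571  1.4598  0.0254]
```

Call:
{"api": "apply_moves", "payload": {"motion": [{"tx": -0.53,"ty": 0.73,"tz": 0,"wx": 0,"wy": 0,"wz": 0,"gripper": 1},{"tx": -0.53,"ty": 0.73,"tz": 0,"wx": 0,"wy": 0,"wz": 0,"gripper": 1},{"tx": -0.53,"ty": 0.73,"tz": 0,"wx": 0,"wy": 0,"wz": 0,"gripper": 1},{"tx": -0.53,"ty": 0.73,"tz": 0,"wx": 0,"wy": 0,"wz": 0,"gripper": 1},{"tx": -0.53,"ty": 0.73,"tz": 0,"wx": 0,"wy": 0,"wz": 0,"gripper": 1},{"tx": -0.53,"ty": 0.73,"tz": 0,"wx": 0,"wy": 0,"wz": 0,"gripper": 1},{"tx": -0.53,"ty": 0.73,"tz": 0,"wx": 0,"wy": 0,"wz": 0,"gripper": 1},{"tx": -0.53,"ty": 0.73,"tz": 0,"wx": 0,"wy": 0,"wz": 0,"gripper": 1}]}}

```text
clock: 9.97
position: [0.6179, 0.0038, 0.065]
orientation: [2.963, 1.039, -0.005]
ft_force: [0.5, -0.3, -1.0]
width: 0.293
gripper_force: 25.0
```

```bash
python3 - <<'E'
from h import *
s=st(); shift([.6344,-.2587,.04])
E
```

```text
{'clock': 9.9667, 'qpos': [0.247, 0.5498, -0.4092, 1.706, 0.2626, 0.9426, -1.1609], 'position': [0.6179, 0.0038, 0.065], 'orientation': [2.9633, 1.0387, -0.0046], 'ft_force': [0.4731, -0.2942, -0.9757], 'width': 0.2933, 'gripper_force': 24.9993}
shift [-0.503   0.7177  0.0854]
```

Call:
{"api": "apply_moves", "payload": {"motion": [{"tx": -0.527,"ty": 0.73,"tz": 0.03,"wx": 0,"wy": 0,"wz": 0,"gripper": 1},{"tx": -0.527,"ty": 0.73,"tz": 0.03,"wx": 0,"wy": 0,"wz": 0,"gripper": 1},{"tx": -0.527,"ty": 0.73,"tz": 0.03,"wx": 0,"wy": 0,"wz": 0,"gripper": 1},{"tx": -0.527,"ty": 0.73,"tz": 0.03,"wx": 0,"wy": 0,"wz": 0,"gripper": 1},{"tx": -0.527,"ty": 0.73,"tz": 0.03,"wx": 0,"wy": 0,"wz": 0,"gripper": 1},{"tx": -0.527,"ty": 0.73,"tz": 0.03,"wx": 0,"wy": 0,"wz": 0,"gripper": 1},{"tx": -0.527,"ty": 0.73,"tz": 0.03,"wx": 0,"wy": 0,"wz": 0,"gripper": 1},{"tx": -0.527,"ty": 0.73,"tz": 0.03,"wx": 0,"wy": 0,"wz": 0,"gripper": 1}]}}

```text
clock: 10.63
position: [0.6319, -0.265, 0.0555]
orientation: [2.964, 1.04, -0.004]
ft_force: [0.3, -0.4, -1.7]
width: 0.293
gripper_force: 25.0
```

```bash
python3 - <<'E'
from h import *
s=st(); shift([.6344,-.2587,-.017])
E
```

```text
{'clock': 10.6333, 'qpos': [0.5923, 0.6626, -0.3561, 1.5268, 0.26, 1.001, -0.7315], 'position': [0.6319, -0.265, 0.0555], 'orientation': [2.9639, 1.0403, -0.0045], 'ft_force': [0.2753, -0.3503, -1.6689], 'width': 0.2929, 'gripper_force': 24.9994}
shift [ 0.0202 -0.0111  0.2415]
```

Call:
{"api": "apply_moves", "payload": {"motion": [{"tx": 0.02,"ty": -0.011,"tz": 0.05,"wx": 0,"wy": 0,"wz": 0,"gripper": 1},{"tx": 0.02,"ty": -0.011,"tz": 0.15,"wx": 0,"wy": 0,"wz": 0,"gripper": 1},{"tx": 0.02,"ty": -0.011,"tz": 0.21,"wx": 0,"wy": 0,"wz": 0,"gripper": 1},{"tx": 0.02,"ty": -0.011,"tz": 0.23,"wx": 0,"wy": 0,"wz": 0,"gripper": 1},{"tx": 0.02,"ty": -0.011,"tz": 0.237,"wx": 0,"wy": 0,"wz": 0,"gripper": 1},{"tx": 0.02,"ty": -0.011,"tz": 0.24,"wx": 0,"wy": 0,"wz": 0,"gripper": 1},{"tx": 0.02,"ty": -0.011,"tz": 0.243,"wx": 0,"wy": 0,"wz": 0,"gripper": 1},{"tx": 0.02,"ty": -0.011,"tz": 0.243,"wx": 0,"wy": 0,"wz": 0,"gripper": 1}]}}

```text
clock: 11.3
position: [0.637, -0.2526, -0.0145]
orientation: [2.96, 1.05, 0.002]
ft_force: [-0.0, -0.8, -0.4]
width: 0.29
gripper_force: 25.0
```

```bash
python3 - <<'E'
from h import *
s=st()
E
```

```text
{'clock': 11.3, 'qpos': [0.5617, 0.745, -0.3368, 1.5614, 0.2939, 0.8841, -0.7685], 'position': [0.637, -0.2526, -0.0145], 'orientation': [2.9601, 1.0501, 0.0017], 'ft_force': [-0.0308, -0.7801, -0.3609], 'width': 0.2903, 'gripper_force': 24.9998}
```

Call:
{"api": "apply_moves", "payload": {"motion": [{"tx": -0.02,"ty": 0.01,"tz": -0.003,"wx": 0,"wy": 0,"wz": 0,"gripper": 1},{"tx": -0.02,"ty": 0.01,"tz": 0,"wx": 0,"wy": 0,"wz": 0,"gripper": 1},{"tx": -0.02,"ty": 0.01,"tz": 0.007,"wx": 0,"wy": 0,"wz": 0,"gripper": 1},{"tx": -0.02,"ty": 0.01,"tz": 0.011,"wx": 0,"wy": 0,"wz": 0,"gripper": 1},{"tx": -0.02,"ty": 0.01,"tz": 0.011,"wx": 0,"wy": 0,"wz": 0,"gripper": 1},{"tx": -0.02,"ty": 0.01,"tz": 0.011,"wx": 0,"wy": 0,"wz": 0,"gripper": 1}]}}

```text
clock: 11.8
position: [0.6337, -0.2596, -0.0175]
orientation: [2.96, 1.049, 0.0]
ft_force: [-6.0, -0.4, 14.7]
width: 0.289
gripper_force: 25.0
```

Contact at 15 N. I'll release, lift, and check.

Call:
{"api": "apply_moves", "payload": {"motion": [{"tx": -0.02,"ty": 0.01,"tz": -0.004,"wx": 0,"wy": 0,"wz": 0,"gripper": 1},{"tx": 0,"ty": 0,"tz": -0.003,"wx": 0,"wy": 0,"wz": 0,"gripper": 0},{"tx": 0,"ty": 0,"tz": -0.003,"wx": 0,"wy": 0,"wz": 0,"gripper": 0},{"tx": 0,"ty": 0,"tz": -0.003,"wx": 0,"wy": 0,"wz": 0,"gripper": 0},{"tx": 0,"ty": 0,"tz": -0.003,"wx": 0,"wy": 0,"wz": 0,"gripper": 0},{"tx": 0,"ty": 0,"tz": -0.1,"wx": 0,"wy": 0,"wz": 0,"gripper": -0.2},{"tx": 0,"ty": 0,"tz": -0.2,"wx": 0,"wy": 0,"wz": 0,"gripper": -1},{"tx": 0,"ty": 0,"tz": -0.28,"wx": 0,"wy": 0,"wz": 0,"gripper": -1}]}}

```text
clock: 12.47
position: [0.6338, -0.2586, 0.067]
orientation: [-2.961, -1.05, -0.001]
ft_force: [0.9, -0.0, 1.0]
width: 0.673
gripper_force: 0.0
```

```bash
python3 - <<'E'
from h import *
s=st(); shift([.4388,-.279,.07])
im=snap('scene','s8.png')
u=proj('scene',[.6344,-.2587,.03]).astype(int);w=60;x0=max(u[0]-w,0)
cv2.imwrite('pics/c8.png',cv2.resize(im[u[1]-w:u[1]+w,x0:x0+2*w],(600,600),interpolation=cv2.INTER_CUBIC)[:,:,::-1])
f=lambda z:((proj('scene',[.6335,-.2593,z])-[x0,u[1]-w])*5).round(); print(f(.005),f(.039))
E
```

```text
{'clock': 12.4667, 'qpos': [0.5898, 0.6483, -0.3643, 1.524, 0.2555, 1.0163, -0.7309], 'position': [0.6338, -0.2586, 0.067], 'orientation': [-2.9608, -1.0503, -0.0006], 'ft_force': [0.9142, -0.013, 1.0331], 'width': 0.6733, 'gripper_force': 0.0}
shift [-0.5476 -0.3567 -0.0104]
[309. 343.] [294. 284.]
```

View pics/c8.png

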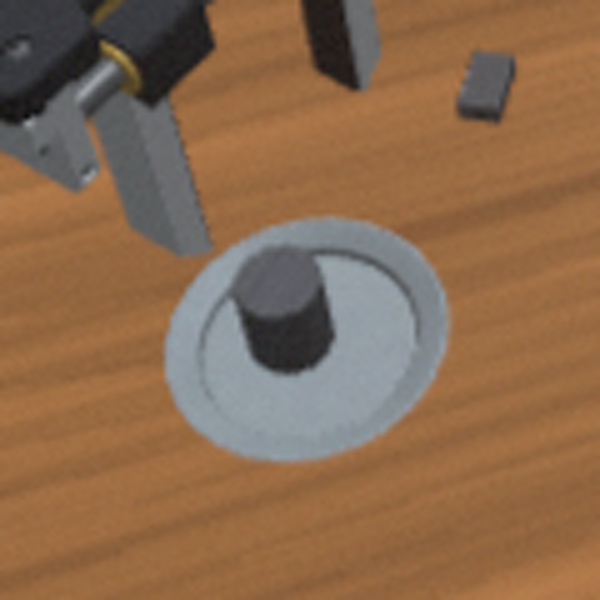

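The slug stands upright in the large dish, with its top at (280,282) against the predicted centre (294,284). That is about 5 mm off, within tolerance. Next is the large sleeve.

Call:
{"api": "apply_moves", "payload": {"motion": [{"tx": -0.547,"ty": -0.357,"tz": 0,"wx": 0,"wy": 0,"wz": 0,"gripper": -1},{"tx": -0.547,"ty": -0.357,"tz": 0,"wx": 0,"wy": 0,"wz": 0,"gripper": -1},{"tx": -0.547,"ty": -0.357,"tz": 0,"wx": 0,"wy": 0,"wz": 0,"gripper": -1},{"tx": -0.547,"ty": -0.357,"tz": 0,"wx": 0,"wy": 0,"wz": 0,"gripper": -1},{"tx": -0.547,"ty": -0.357,"tz": 0,"wx": 0,"wy": 0,"wz": 0,"gripper": -1},{"tx": -0.547,"ty": -0.357,"tz": 0,"wx": 0,"wy": 0,"wz": 0,"gripper": -1},{"tx": -0.547,"ty": -0.357,"tz": 0,"wx": 0,"wy": 0,"wz": 0,"gripper": -1},{"tx": -0.547,"ty": -0.357,"tz": 0,"wx": 0,"wy": 0,"wz": 0,"gripper": -1}]}}

```text
clock: 13.18
position: [0.4395, -0.279, 0.0656]
orientation: [2.96, 1.05, 0.001]
ft_force: [1.4, 0.3, 1.3]
width: 0.999
gripper_force: 0.0
```

```bash
python3 - <<'E'
from h import *
s=st(); shift([.4388,-.279,-.018])
im=snap('scene','s9.png');t=snap('top','t9.png')
# slug in dish: dark mask
def darkfit(n,img,dish):
    p=np.array(dish); 
    fg=(cv2.cvtColor(img,cv2.COLOR_RGB2GRAY)<105).astype(np.uint8)
    for _ in range(8):
        hull=cv2.convexHull(np.array([proj(n,[*(p+v[:2]),v[2]+.005]) for v in M['slug'][0]],np.float32))
        roi=np.zeros(fg.shape,np.uint8);cv2.fillConvexPoly(roi,hull.round().astype(int),1);roi=cv2.dilate(roi,np.ones((11,11)))
        cs,_=cv2.findContours(fg*roi,cv2.RETR_EXTERNAL,cv2.CHAIN_APPROX_NONE);c=cv2.convexHull(max(cs,key=cv2.contourArea))
        m=cv2.moments(c);mh=cv2.moments(hull);d=np.array([m['m10']/m['m00']-mh['m10']/mh['m00'],m['m01']/m['m00']-mh['m01']/mh['m00']])
        u=proj(n,[*p,.02]);p=p+(ray(n,*(u+d),.02)-ray(n,*u,.02))[:2]
    return p,cv2.contourArea(c)/cv2.contourArea(hull)
print(darkfit('scene',im,[.6335,-.2593]),darkfit('top',t,[.6353,-.258]))
E
```

```text
{'clock': 13.1833, 'qpos': [0.8299, 0.3865, -0.3891, 1.9537, 0.1936, 0.8363, -0.5526], 'position': [0.4395, -0.279, 0.0656], 'orientation': [2.9604, 1.05, 0.0012], 'ft_force': [1.4351, 0.2522, 1.2796], 'width': 0.999, 'gripper_force': 0.0}
shift [-0.0019 -0.0016  0.2786]
(array([ 0.62798193, -0.26141012]), 1.1338582624602977) (array([ 0.63117821, -0.26272251]), 0.709939640194237)
```

The slug is about 6 mm off centre, which is acceptable. Descending on the white sleeve.

Call:
{"api": "apply_moves", "payload": {"motion": [{"tx": 0,"ty": 0,"tz": 0.1,"wx": 0,"wy": 0,"wz": 0,"gripper": -1},{"tx": 0,"ty": 0,"tz": 0.19,"wx": 0,"wy": 0,"wz": 0,"gripper": -1},{"tx": 0,"ty": 0,"tz": 0.26,"wx": 0,"wy": 0,"wz": 0,"gripper": -1},{"tx": 0,"ty": 0,"tz": 0.275,"wx": 0,"wy": 0,"wz": 0,"gripper": -1},{"tx": 0,"ty": 0,"tz": 0.275,"wx": 0,"wy": 0,"wz": 0,"gripper": -1},{"tx": 0,"ty": 0,"tz": 0.275,"wx": 0,"wy": 0,"wz": 0,"gripper": 1},{"tx": 0,"ty": 0,"tz": 0.275,"wx": 0,"wy": 0,"wz": 0,"gripper": 1},{"tx": 0,"ty": 0,"tz": 0.275,"wx": 0,"wy": 0,"wz": 0,"gripper": 1}], "newtons": 12}}

```text
clock: 13.95
position: [0.4395, -0.2794, -0.016]
orientation: [2.96, 1.05, 0.002]
ft_force: [-0.8, 0.2, -0.4]
width: 0.824
gripper_force: 0.0
```

Call:
{"api": "apply_moves", "payload": {"motion": [{"tx": 0,"ty": 0,"tz": 0,"wx": 0,"wy": 0,"wz": 0,"gripper": 1},{"tx": 0,"ty": 0,"tz": 0,"wx": 0,"wy": 0,"wz": 0,"gripper": 1},{"tx": 0,"ty": 0,"tz": 0,"wx": 0,"wy": 0,"wz": 0,"gripper": 1},{"tx": 0,"ty": 0,"tz": -0.1,"wx": 0,"wy": 0,"wz": 0,"gripper": 1},{"tx": 0,"ty": 0,"tz": -0.22,"wx": 0,"wy": 0,"wz": 0,"gripper": 1},{"tx": 0,"ty": 0,"tz": -0.33,"wx": 0,"wy": 0,"wz": 0,"gripper": 1},{"tx": 0,"ty": 0,"tz": -0.33,"wx": 0,"wy": 0,"wz": 0,"gripper": 1},{"tx": 0,"ty": 0,"tz": -0.33,"wx": 0,"wy": 0,"wz": 0,"gripper": 1}]}}

```text
clock: 14.62
position: [0.4394, -0.2797, 0.0836]
orientation: [2.958, 1.049, 0.003]
ft_force: [0.1, -0.5, -0.7]
width: 0.674
gripper_force: 12.0
```

```bash
python3 - <<'E'
from h import *
s=st(); shift([.6344,-.2587,.079])
E
```

```text
{'clock': 14.6167, 'qpos': [0.8416, 0.3601, -0.4003, 1.9418, 0.1816, 0.871, -0.5422], 'position': [0.4394, -0.2797, 0.0836], 'orientation': [2.9584, 1.0486, 0.0026], 'ft_force': [0.1256, -0.4697, -0.7461], 'width': 0.674, 'gripper_force': 11.9997}
shift [0.549  0.3548 0.0167]
```

Call:
{"api": "apply_moves", "payload": {"motion": [{"tx": 0.548,"ty": 0.355,"tz": 0,"wx": 0,"wy": 0,"wz": 0,"gripper": 1},{"tx": 0.548,"ty": 0.355,"tz": 0,"wx": 0,"wy": 0,"wz": 0,"gripper": 1},{"tx": 0.548,"ty": 0.355,"tz": 0,"wx": 0,"wy": 0,"wz": 0,"gripper": 1},{"tx": 0.548,"ty": 0.355,"tz": 0,"wx": 0,"wy": 0,"wz": 0,"gripper": 1},{"tx": 0.548,"ty": 0.355,"tz": 0,"wx": 0,"wy": 0,"wz": 0,"gripper": 1},{"tx": 0.548,"ty": 0.355,"tz": 0,"wx": 0,"wy": 0,"wz": 0,"gripper": 1},{"tx": 0.548,"ty": 0.355,"tz": 0,"wx": 0,"wy": 0,"wz": 0,"gripper": 1},{"tx": 0.548,"ty": 0.355,"tz": 0.02,"wx": 0,"wy": 0,"wz": 0,"gripper": 1}]}}

```text
clock: 15.28
position: [0.6328, -0.2583, 0.0753]
orientation: [-2.961, -1.05, 0.001]
ft_force: [-0.4, -0.1, -0.6]
width: 0.682
gripper_force: 12.0
```

Call:
{"api": "apply_moves", "payload": {"motion": [{"tx": 0,"ty": 0,"tz": 0.05,"wx": 0,"wy": 0,"wz": 0,"gripper": 1},{"tx": 0,"ty": 0,"tz": 0.05,"wx": 0,"wy": 0,"wz": 0,"gripper": 1},{"tx": 0,"ty": 0,"tz": 0.05,"wx": 0,"wy": 0,"wz": 0,"gripper": 1}]}}

```text
clock: 15.53
position: [0.6318, -0.2586, 0.06]
orientation: [-2.96, -1.048, 0.003]
ft_force: [0.0, -0.2, -0.8]
width: 0.678
gripper_force: 12.0
```

```bash
python3 - <<'E'
from h import *
s=st(); shift([.6344,-.2587,-.011])
im=snap('scene','s10.png')
zb=s['position'][2]+.016
def px(p): return (proj('scene',p)-[x0,y0])*5
u=proj('scene',[.6344,-.2587,zb]).astype(int);w=60;x0=max(u[0]-w,0);y0=u[1]-w
c=cv2.resize(im[y0:y0+2*w,x0:x0+2*w],(600,600),interpolation=cv2.INTER_CUBIC)
for z,col in((zb,(255,0,0)),(zb+.05,(0,255,0))):
  cv2.polylines(c,[np.array([px(np.array([.6335,-.2593,z])+v) for v in circ(.032,0)]).round().astype(int)],True,col,1)
cv2.imwrite('pics/c9.png',c[:,:,::-1])
E
```

```text
{'clock': 15.5333, 'qpos': [0.5988, 0.6564, -0.3762, 1.5308, 0.2686, 1.0079, -0.741], 'position': [0.6318, -0.2586, 0.06], 'orientation': [-2.9604, -1.0482, 0.0029], 'ft_force': [0.0279, -0.1744, -0.8184], 'width': 0.6778, 'gripper_force': 11.9996}
shift [0.0069 0.0061 0.2367]
```

View pics/c9.png

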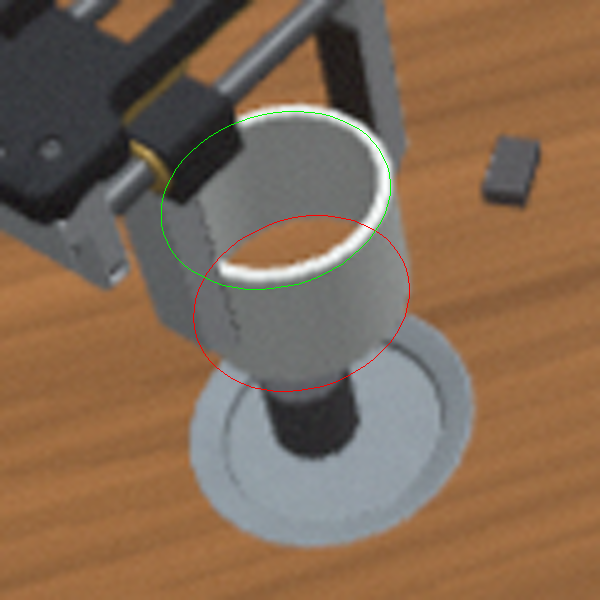

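The held sleeve (green and red mark the prediction at the dish centre) agrees to about 1.5 px, equal to 2–3 mm short in x. I'll correct that and lower.

Call:
{"api": "apply_moves", "payload": {"motion": [{"tx": 0.007,"ty": 0.005,"tz": 0.04,"wx": 0,"wy": 0,"wz": 0,"gripper": 1},{"tx": 0.007,"ty": 0.005,"tz": 0.1,"wx": 0,"wy": 0,"wz": 0,"gripper": 1},{"tx": 0.007,"ty": 0.005,"tz": 0.15,"wx": 0,"wy": 0,"wz": 0,"gripper": 1},{"tx": 0.007,"ty": 0.005,"tz": 0.19,"wx": 0,"wy": 0,"wz": 0,"gripper": 1},{"tx": 0.007,"ty": 0.005,"tz": 0.21,"wx": 0,"wy": 0,"wz": 0,"gripper": 1},{"tx": 0.007,"ty": 0.005,"tz": 0.21,"wx": 0,"wy": 0,"wz": 0,"gripper": 1}]}}

```text
clock: 16.08
position: [0.6351, -0.2576, -0.004]
orientation: [-2.959, -1.05, 0.003]
ft_force: [-0.2, 0.3, -0.2]
width: 0.68
gripper_force: 12.0
```

```bash
python3 - <<'E'
from h import *
s=st(); shift([.6344,-.2587,-.011])
E
```

```text
{'clock': 16.0833, 'qpos': [0.581, 0.7362, -0.3546, 1.5533, 0.2998, 0.9086, -0.7643], 'position': [0.6351, -0.2576, -0.004], 'orientation': [-2.9593, -1.0496, 0.0027], 'ft_force': [-0.2158, 0.3114, -0.1791], 'width': 0.6801, 'gripper_force': 11.9997}
shift [-0.0041  0.0014  0.0235]
```

Call:
{"api": "apply_moves", "payload": {"motion": [{"tx": -0.003,"ty": 0.001,"tz": 0.01,"wx": 0,"wy": 0,"wz": 0,"gripper": 1},{"tx": -0.003,"ty": 0.001,"tz": 0.018,"wx": 0,"wy": 0,"wz": 0,"gripper": 1},{"tx": -0.003,"ty": 0.001,"tz": 0.024,"wx": 0,"wy": 0,"wz": 0,"gripper": 1},{"tx": -0.003,"ty": 0.001,"tz": 0.024,"wx": 0,"wy": 0,"wz": 0,"gripper": 1},{"tx": -0.003,"ty": 0.001,"tz": 0.024,"wx": 0,"wy": 0,"wz": 0,"gripper": 1}]}}

```text
clock: 16.5
position: [0.6356, -0.2588, -0.0091]
orientation: [2.961, 1.05, 0.0]
ft_force: [-0.6, 1.0, -1.1]
width: 0.678
gripper_force: 12.0
```

Call:
{"api": "apply_moves", "payload": {"motion": [{"tx": -0.002,"ty": 0,"tz": 0.004,"wx": 0,"wy": 0,"wz": 0,"gripper": 1},{"tx": -0.002,"ty": 0,"tz": 0.008,"wx": 0,"wy": 0,"wz": 0,"gripper": 1},{"tx": -0.002,"ty": 0,"tz": 0.008,"wx": 0,"wy": 0,"wz": 0,"gripper": 1},{"tx": -0.002,"ty": 0,"tz": 0.008,"wx": 0,"wy": 0,"wz": 0,"gripper": 1}]}}

```text
clock: 16.83
position: [0.6351, -0.2593, -0.0115]
orientation: [2.961, 1.05, 0.0]
ft_force: [-1.4, -0.2, 4.1]
width: 0.679
gripper_force: 12.0
```

The sleeve is on the floor at the expected height with 4 N. Releasing and lifting.

Call:
{"api": "apply_moves", "payload": {"motion": [{"tx": 0,"ty": 0,"tz": 0,"wx": 0,"wy": 0,"wz": 0,"gripper": -0.8},{"tx": 0,"ty": 0,"tz": 0,"wx": 0,"wy": 0,"wz": 0,"gripper": -0.8},{"tx": 0,"ty": 0,"tz": 0,"wx": 0,"wy": 0,"wz": 0,"gripper": -0.8},{"tx": 0,"ty": 0,"tz": 0,"wx": 0,"wy": 0,"wz": 0,"gripper": -0.8},{"tx": 0,"ty": 0,"tz": -0.1,"wx": 0,"wy": 0,"wz": 0,"gripper": -0.8},{"tx": 0,"ty": 0,"tz": -0.22,"wx": 0,"wy": 0,"wz": 0,"gripper": -0.8},{"tx": 0,"ty": 0,"tz": -0.3,"wx": 0,"wy": 0,"wz": 0,"gripper": -0.8},{"tx": 0,"ty": 0,"tz": -0.3,"wx": 0,"wy": 0,"wz": 0,"gripper": -0.8}]}}

```text
clock: 17.5
position: [0.6377, -0.2599, 0.0838]
orientation: [2.957, 1.048, 0.008]
ft_force: [-0.4, -0.3, -0.3]
width: 0.901
gripper_force: 0.0
```

```bash
python3 - <<'E'
from h import *
s=st(); shift([.6136,.082,.08])
im=snap('scene','s11.png')
u=proj('scene',[.6344,-.2587,.03]).astype(int);w=60;x0=max(u[0]-w,0);y0=u[1]-w
px=lambda p:(proj('scene',p)-[x0,y0])*5
c=cv2.resize(im[y0:y0+2*w,x0:x0+2*w],(600,600),interpolation=cv2.INTER_CUBIC)
for z,col in((.005,(255,0,0)),(.055,(0,255,0))):
  cv2.polylines(c,[np.array([px(np.array([.6335,-.2593,z])+v) for v in circ(.032,0)]).round().astype(int)],True,col,1)
cv2.imwrite('pics/c10.png',c[:,:,::-1])
E
```

```text
{'clock': 17.5, 'qpos': [0.6013, 0.6354, -0.3835, 1.5076, 0.2607, 1.0421, -0.7341], 'position': [0.6377, -0.2599, 0.0838], 'orientation': [2.9567, 1.0484, 0.0084], 'ft_force': [-0.4041, -0.3435, -0.2649], 'width': 0.9011, 'gripper_force': 0.0}
shift [ 0.6555 -0.9357  0.0092]
```

View pics/c10.png

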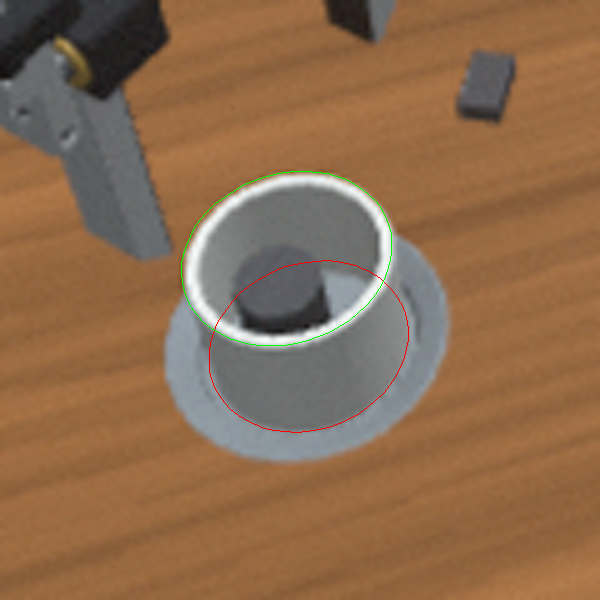

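The large sleeve sits flat: its rim matches the green prediction (centre about (287,258) in the crop) within 1 mm. Next is the small sleeve.

Call:
{"api": "apply_moves", "payload": {"motion": [{"tx": 0.655,"ty": -0.935,"tz": 0,"wx": 0,"wy": 0,"wz": 0,"gripper": -0.7},{"tx": 0.655,"ty": -0.935,"tz": 0,"wx": 0,"wy": 0,"wz": 0,"gripper": -0.7},{"tx": 0.655,"ty": -0.935,"tz": 0,"wx": 0,"wy": 0,"wz": 0,"gripper": -0.7},{"tx": 0.655,"ty": -0.935,"tz": 0,"wx": 0,"wy": 0,"wz": 0,"gripper": -0.7},{"tx": 0.655,"ty": -0.935,"tz": 0,"wx": 0,"wy": 0,"wz": 0,"gripper": -0.7},{"tx": 0.655,"ty": -0.935,"tz": 0,"wx": 0,"wy": 0,"wz": 0,"gripper": -0.7},{"tx": 0.655,"ty": -0.935,"tz": 0,"wx": 0,"wy": 0,"wz": 0,"gripper": -0.7},{"tx": 0.655,"ty": -0.935,"tz": 0,"wx": 0,"wy": 0,"wz": 0,"gripper": -0.7}]}}

```text
clock: 18.22
position: [0.6104, 0.0751, 0.0772]
orientation: [-2.961, -1.05, 0.002]
ft_force: [-0.0, -0.5, 0.6]
width: 0.85
gripper_force: 0.0
```

```bash
python3 - <<'E'
from h import *
s=st(); shift([.6136,.082,.08])
E
```

```text
{'clock': 18.2167, 'qpos': [0.1619, 0.5357, -0.4483, 1.7054, 0.2724, 0.9641, -1.2779], 'position': [0.6104, 0.0751, 0.0772], 'orientation': [-2.9607, -1.0496, 0.0021], 'ft_force': [-0.0267, -0.5145, 0.6271], 'width': 0.8505, 'gripper_force': 0.0}
shift [ 0.0226 -0.0112 -0.0092]
```

Call:
{"api": "apply_moves", "payload": {"motion": [{"tx": 0.022,"ty": -0.012,"tz": 0,"wx": 0,"wy": 0,"wz": 0,"gripper": -0.7},{"tx": 0.022,"ty": -0.012,"tz": 0,"wx": 0,"wy": 0,"wz": 0,"gripper": -0.7},{"tx": 0.022,"ty": -0.012,"tz": 0,"wx": 0,"wy": 0,"wz": 0,"gripper": -0.7},{"tx": 0.022,"ty": -0.012,"tz": 0,"wx": 0,"wy": 0,"wz": 0,"gripper": -0.7}]}}

```text
clock: 18.55
position: [0.6141, 0.0788, 0.0775]
orientation: [2.961, 1.048, -0.002]
ft_force: [-0.7, -0.2, 0.3]
width: 0.852
gripper_force: 0.0
```

```bash
python3 - <<'E'
from h import *
s=st(); shift([.6136,.082,-.018])
E
```

```text
{'clock': 18.55, 'qpos': [0.154, 0.5419, -0.447, 1.6945, 0.2743, 0.9689, -1.2846], 'position': [0.6141, 0.0788, 0.0775], 'orientation': [2.9615, 1.0479, -0.002], 'ft_force': [-0.7071, -0.2447, 0.288], 'width': 0.8524, 'gripper_force': 0.0}
shift [ 0.0056 -0.0092  0.3182]
```

Call:
{"api": "apply_moves", "payload": {"motion": [{"tx": 0.005,"ty": -0.008,"tz": 0.1,"wx": 0,"wy": 0,"wz": 0,"gripper": -0.7},{"tx": 0.005,"ty": -0.008,"tz": 0.2,"wx": 0,"wy": 0,"wz": 0,"gripper": -0.7},{"tx": 0.005,"ty": -0.008,"tz": 0.28,"wx": 0,"wy": 0,"wz": 0,"gripper": -0.7},{"tx": 0.005,"ty": -0.008,"tz": 0.315,"wx": 0,"wy": 0,"wz": 0,"gripper": -0.7},{"tx": 0.005,"ty": -0.008,"tz": 0.315,"wx": 0,"wy": 0,"wz": 0,"gripper": -0.7},{"tx": 0.005,"ty": -0.008,"tz": 0.315,"wx": 0,"wy": 0,"wz": 0,"gripper": -0.7}]}}

```text
clock: 19.05
position: [0.6143, 0.0825, -0.0158]
orientation: [-2.961, -1.048, 0.0]
ft_force: [0.5, 0.2, 0.3]
width: 0.85
gripper_force: 0.0
```

```bash
python3 - <<'E'
from h import *
s=st(); shift([.6136,.082,-.018])
E
```

```text
{'clock': 19.05, 'qpos': [0.1147, 0.6637, -0.4031, 1.7405, 0.341, 0.8074, -1.3403], 'position': [0.6143, 0.0825, -0.0158], 'orientation': [-2.9614, -1.0485, 0.0004], 'ft_force': [0.549, 0.1584, 0.2938], 'width': 0.8504, 'gripper_force': 0.0}
shift [-0.0027 -0.0002  0.0072]
```

Good. Gripping and lifting.

Call:
{"api": "apply_moves", "payload": {"motion": [{"tx": -0.002,"ty": 0,"tz": 0,"wx": 0,"wy": 0,"wz": 0,"gripper": 1},{"tx": -0.002,"ty": 0,"tz": 0,"wx": 0,"wy": 0,"wz": 0,"gripper": 1},{"tx": -0.002,"ty": 0,"tz": 0,"wx": 0,"wy": 0,"wz": 0,"gripper": 1},{"tx": -0.002,"ty": 0,"tz": 0,"wx": 0,"wy": 0,"wz": 0,"gripper": 1},{"tx": -0.002,"ty": 0,"tz": 0,"wx": 0,"wy": 0,"wz": 0,"gripper": 1},{"tx": -0.002,"ty": 0,"tz": 0,"wx": 0,"wy": 0,"wz": 0,"gripper": 1},{"tx": -0.002,"ty": 0,"tz": 0,"wx": 0,"wy": 0,"wz": 0,"gripper": 1},{"tx": -0.002,"ty": 0,"tz": 0,"wx": 0,"wy": 0,"wz": 0,"gripper": 1}]}}

```text
clock: 19.72
position: [0.6138, 0.0828, -0.0158]
orientation: [2.961, 1.05, 0.001]
ft_force: [-1.1, -1.6, 6.3]
width: 0.52
gripper_force: 12.0
```

Call:
{"api": "apply_moves", "payload": {"motion": [{"tx": 0,"ty": 0,"tz": -0.1,"wx": 0,"wy": 0,"wz": 0,"gripper": 1},{"tx": 0,"ty": 0,"tz": -0.22,"wx": 0,"wy": 0,"wz": 0,"gripper": 1},{"tx": 0,"ty": 0,"tz": -0.3,"wx": 0,"wy": 0,"wz": 0,"gripper": 1},{"tx": 0,"ty": 0,"tz": -0.3,"wx": 0,"wy": 0,"wz": 0,"gripper": 1},{"tx": 0,"ty": 0,"tz": -0.3,"wx": 0,"wy": 0,"wz": 0,"gripper": 1},{"tx": 0,"ty": 0,"tz": -0.3,"wx": 0,"wy": 0,"wz": 0,"gripper": 1}]}}

```text
clock: 20.22
position: [0.6131, 0.0825, 0.073]
orientation: [-2.961, -1.05, 0.001]
ft_force: [0.0, 0.4, -1.3]
width: 0.511
gripper_force: 12.0
```

```bash
python3 - <<'E'
from h import *
s=st(); shift([.452,.0933,.07])
E
```

```text
{'clock': 20.2167, 'qpos': [0.1491, 0.5467, -0.4483, 1.6992, 0.2786, 0.9603, -1.2928], 'position': [0.6131, 0.0825, 0.073], 'orientation': [-2.9609, -1.0498, 0.0014], 'ft_force': [0.0396, 0.3557, -1.273], 'width': 0.5109, 'gripper_force': 11.9999}
shift [-0.3944 -0.3662  0.0105]
```

Call:
{"api": "apply_moves", "payload": {"motion": [{"tx": -0.394,"ty": -0.366,"tz": 0.01,"wx": 0,"wy": 0,"wz": 0,"gripper": 1},{"tx": -0.394,"ty": -0.366,"tz": 0.01,"wx": 0,"wy": 0,"wz": 0,"gripper": 1},{"tx": -0.394,"ty": -0.366,"tz": 0.01,"wx": 0,"wy": 0,"wz": 0,"gripper": 1},{"tx": -0.394,"ty": -0.366,"tz": 0.01,"wx": 0,"wy": 0,"wz": 0,"gripper": 1},{"tx": -0.394,"ty": -0.366,"tz": 0.01,"wx": 0,"wy": 0,"wz": 0,"gripper": 1},{"tx": -0.394,"ty": -0.366,"tz": 0.01,"wx": 0,"wy": 0,"wz": 0,"gripper": 1},{"tx": -0.394,"ty": -0.366,"tz": 0.01,"wx": 0,"wy": 0,"wz": 0,"gripper": 1},{"tx": -0.394,"ty": -0.366,"tz": 0.01,"wx": 0,"wy": 0,"wz": 0,"gripper": 1}]}}

```text
clock: 20.88
position: [0.4534, 0.0935, 0.0704]
orientation: [-2.961, -1.049, 0.0]
ft_force: [0.7, 0.6, -1.1]
width: 0.514
gripper_force: 12.0
```

```bash
python3 - <<'E'
from h import *
s=st(); shift([.452,.0933,-.0108])
im=snap('scene','s12.png')
zb=s['position'][2]+.0158
u=proj('scene',[.452,.0933,zb]).astype(int);w=50;x0=u[0]-w;y0=u[1]-w
px=lambda p:(proj('scene',p)-[x0,y0])*6
c=cv2.resize(im[y0:y0+2*w,x0:x0+2*w],(600,600),interpolation=cv2.INTER_CUBIC)
for z,col in((zb,(255,0,0)),(zb+.046,(0,255,0))):
  cv2.polylines(c,[np.array([px(np.array([.4502,.0932,z])+v) for v in circ(.024,0)]).round().astype(int)],True,col,1)
cv2.polylines(c,[np.array([px(np.array([.4502,.0932,.005])+v) for v in circ(.0265,0)]).round().astype(int)],True,(255,255,0),1)
cv2.imwrite('pics/c11.png',c[:,:,::-1])
E
```

```text
{'clock': 20.8833, 'qpos': [0.1802, 0.2998, -0.5142, 2.0801, 0.2014, 0.8089, -1.3445], 'position': [0.4534, 0.0935, 0.0704], 'orientation': [-2.9607, -1.0489, 0.0002], 'ft_force': [0.6809, 0.6096, -1.0744], 'width': 0.5142, 'gripper_force': 11.9999}
shift [-0.0041 -0.0022  0.2707]
```

View pics/c11.png

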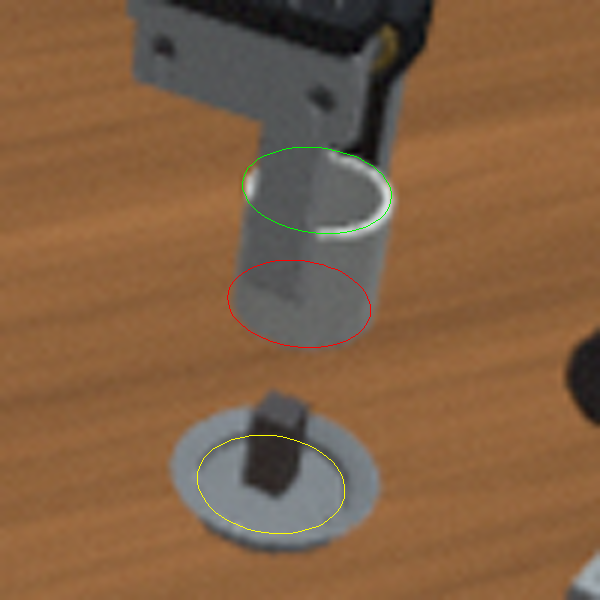

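The held sleeve is about 0.8 px (1.4 mm) beyond the dish centre, matching the reported TCP error, and the block stands centred. I'll correct and lower.

Call:
{"api": "apply_moves", "payload": {"motion": [{"tx": -0.003,"ty": -0.002,"tz": 0.07,"wx": 0,"wy": 0,"wz": 0,"gripper": 1},{"tx": -0.003,"ty": -0.002,"tz": 0.14,"wx": 0,"wy": 0,"wz": 0,"gripper": 1},{"tx": -0.003,"ty": -0.002,"tz": 0.2,"wx": 0,"wy": 0,"wz": 0,"gripper": 1},{"tx": -0.003,"ty": -0.002,"tz": 0.24,"wx": 0,"wy": 0,"wz": 0,"gripper": 1},{"tx": -0.003,"ty": -0.002,"tz": 0.24,"wx": 0,"wy": 0,"wz": 0,"gripper": 1},{"tx": -0.003,"ty": -0.002,"tz": 0.24,"wx": 0,"wy": 0,"wz": 0,"gripper": 1}]}}

```text
clock: 21.43
position: [0.4515, 0.0936, -0.0017]
orientation: [-2.96, -1.05, 0.002]
ft_force: [-0.3, 0.1, 0.1]
width: 0.51
gripper_force: 12.0
```

```bash
python3 - <<'E'
from h import *
s=st(); shift([.452,.0935,-.0108])
E
```

```text
{'clock': 21.4333, 'qpos': [0.1231, 0.4257, -0.4605, 2.1265, 0.3053, 0.6534, -1.436], 'position': [0.4515, 0.0936, -0.0017], 'orientation': [-2.9601, -1.0497, 0.0022], 'ft_force': [-0.2663, 0.1249, 0.1047], 'width': 0.5099, 'gripper_force': 11.9999}
shift [0.0011 0.0015 0.0304]
```

Call:
{"api": "apply_moves", "payload": {"motion": [{"tx": 0.001,"ty": 0.001,"tz": 0.01,"wx": 0,"wy": 0,"wz": 0,"gripper": 1},{"tx": 0.001,"ty": 0.001,"tz": 0.02,"wx": 0,"wy": 0,"wz": 0,"gripper": 1},{"tx": 0.001,"ty": 0.001,"tz": 0.028,"wx": 0,"wy": 0,"wz": 0,"gripper": 1},{"tx": 0.001,"ty": 0.001,"tz": 0.033,"wx": 0,"wy": 0,"wz": 0,"gripper": 1},{"tx": 0.001,"ty": 0.001,"tz": 0.033,"wx": 0,"wy": 0,"wz": 0,"gripper": 1},{"tx": 0.001,"ty": 0.001,"tz": 0.033,"wx": 0,"wy": 0,"wz": 0,"gripper": 1}]}}

```text
clock: 21.93
position: [0.4521, 0.0934, -0.011]
orientation: [2.961, 1.05, 0.0]
ft_force: [0.5, 0.4, 1.2]
width: 0.515
gripper_force: 12.0
```

Call:
{"api": "apply_moves", "payload": {"motion": [{"tx": 0,"ty": 0,"tz": 0.005,"wx": 0,"wy": 0,"wz": 0,"gripper": 1},{"tx": 0,"ty": 0,"tz": 0.005,"wx": 0,"wy": 0,"wz": 0,"gripper": 1},{"tx": 0,"ty": 0,"tz": 0.005,"wx": 0,"wy": 0,"wz": 0,"gripper": 1}]}}

```text
clock: 22.18
position: [0.4524, 0.0936, -0.0122]
orientation: [2.961, 1.05, 0.002]
ft_force: [-1.6, 0.7, 9.1]
width: 0.509
gripper_force: 12.0
```

Call:
{"api": "apply_moves", "payload": {"motion": [{"tx": 0,"ty": 0,"tz": 0,"wx": 0,"wy": 0,"wz": 0,"gripper": -0.5},{"tx": 0,"ty": 0,"tz": 0,"wx": 0,"wy": 0,"wz": 0,"gripper": -0.5},{"tx": 0,"ty": 0,"tz": 0,"wx": 0,"wy": 0,"wz": 0,"gripper": -0.5},{"tx": 0,"ty": 0,"tz": 0,"wx": 0,"wy": 0,"wz": 0,"gripper": -0.5},{"tx": 0,"ty": 0,"tz": -0.1,"wx": 0,"wy": 0,"wz": 0,"gripper": -0.5},{"tx": 0,"ty": 0,"tz": -0.22,"wx": 0,"wy": 0,"wz": 0,"gripper": -0.5},{"tx": 0,"ty": 0,"tz": -0.3,"wx": 0,"wy": 0,"wz": 0,"gripper": 0},{"tx": 0,"ty": 0,"tz": -0.3,"wx": 0,"wy": 0,"wz": 0,"gripper": 0}]}}

```text
clock: 22.85
position: [0.4543, 0.094, 0.0815]
orientation: [2.96, 1.05, 0.009]
ft_force: [1.2, 0.4, 0.2]
width: 0.646
gripper_force: 0.0
```

```bash
python3 - <<'E'
from h import *
s=st(); shift([.4527,.2573,.08])
im=snap('scene','s13.png');t=snap('top','t13.png')
print(fit('scene',im,'lid'),fit('top',t,'lid'))
# small sleeve: top rim by brightness
def rim(img,n,x,y,z,r):
    g=cv2.cvtColor(img,cv2.COLOR_RGB2GRAY);u=proj(n,[x,y,z]);w=int(np.abs(proj(n,[x,y+r,z])-u).max()+5);a,b=u.round().astype(int)
    m=np.zeros_like(g);m[b-w:b+w,a-w:a+w]=(g[b-w:b+w,a-w:a+w]>200);q=np.argwhere(m)[:,::-1].astype(np.float32)
    e=cv2.fitEllipse(cv2.convexHull(q));return len(q),ray(n,*e[0],z)[:2],e[1]
print(rim(im,'scene',.4502,.0932,.051,.024)); print(rim(im,'scene',.6335,-.2593,.055,.032))
E
```

```text
{'clock': 22.85, 'qpos': [0.1934, 0.2805, -0.5282, 2.0741, 0.1925, 0.8272, -1.3372], 'position': [0.4543, 0.094, 0.0815], 'orientation': [2.9596, 1.0496, 0.0089], 'ft_force': [1.1619, 0.4478, 0.1885], 'width': 0.6455, 'gripper_force': 0.0}
shift [ 0.3389 -0.4261  0.0052]
(array([0.45139261, 0.25710022]), 0.8975527124736729) (array([0.48798423, 0.26100614]), 0.17507124284964146)
(17, array([0.44964958, 0.09288368]), (13.520880699157715, 21.67966079711914))
(170, array([ 0.63452985, -0.25942708]), (32.45523452758789, 41.6332893371582))
```

The small sleeve rim is centred to 1 mm. Now the lid.

Call:
{"api": "apply_moves", "payload": {"motion": [{"tx": 0.339,"ty": -0.426,"tz": 0,"wx": 0,"wy": 0,"wz": 0,"gripper": 0.1},{"tx": 0.339,"ty": -0.426,"tz": 0,"wx": 0,"wy": 0,"wz": 0,"gripper": 0.1},{"tx": 0.339,"ty": -0.426,"tz": 0,"wx": 0,"wy": 0,"wz": 0,"gripper": 0.1},{"tx": 0.339,"ty": -0.426,"tz": 0,"wx": 0,"wy": 0,"wz": 0,"gripper": 0.1},{"tx": 0.339,"ty": -0.426,"tz": 0,"wx": 0,"wy": 0,"wz": 0,"gripper": 0.1},{"tx": 0.339,"ty": -0.426,"tz": 0,"wx": 0,"wy": 0,"wz": 0,"gripper": 0.1},{"tx": 0.339,"ty": -0.426,"tz": 0,"wx": 0,"wy": 0,"wz": 0,"gripper": 0.1}], "newtons": 20}}

```text
clock: 23.53
position: [0.4497, 0.256, 0.0761]
orientation: [2.96, 1.05, -0.004]
ft_force: [-0.5, -0.4, -0.1]
width: 0.45
gripper_force: 0.0
```

```bash
python3 - <<'E'
from h import *
s=st(); shift([.4527,.2573,-.02])
E
```

```text
{'clock': 23.5333, 'qpos': [-0.1093, 0.3957, -0.5649, 1.9463, 0.2712, 0.8768, -1.7039], 'position': [0.4497, 0.256, 0.0761], 'orientation': [2.9605, 1.0504, -0.0036], 'ft_force': [-0.4721, -0.3986, -0.0892], 'width': 0.4499, 'gripper_force': 0.0}
shift [0.0112 0.0032 0.3202]
```

Call:
{"api": "apply_moves", "payload": {"motion": [{"tx": 0.007,"ty": 0.002,"tz": 0.1,"wx": 0,"wy": 0,"wz": 0,"gripper": 0.1},{"tx": 0.007,"ty": 0.002,"tz": 0.2,"wx": 0,"wy": 0,"wz": 0,"gripper": 0.1},{"tx": 0.007,"ty": 0.002,"tz": 0.28,"wx": 0,"wy": 0,"wz": 0,"gripper": 0.1},{"tx": 0.007,"ty": 0.002,"tz": 0.305,"wx": 0,"wy": 0,"wz": 0,"gripper": 0.1},{"tx": 0.007,"ty": 0.002,"tz": 0.305,"wx": 0,"wy": 0,"wz": 0,"gripper": 0.1},{"tx": 0.007,"ty": 0.002,"tz": 0.305,"wx": 0,"wy": 0,"wz": 0,"gripper": 0.1}]}}

```text
clock: 24.03
position: [0.4527, 0.2571, -0.0136]
orientation: [2.961, 1.049, -0.0]
ft_force: [0.7, 0.5, 0.7]
width: 0.449
gripper_force: 0.0
```

```bash
python3 - <<'E'
from h import *
s=st(); shift([.4527,.2573,-.02])
E
```

```text
{'clock': 24.0333, 'qpos': [-0.1743, 0.5391, -0.494, 1.9898, 0.3852, 0.7046, -1.7969], 'position': [0.4527, 0.2571, -0.0136], 'orientation': [2.9613, 1.0488, -0.0004], 'ft_force': [0.6572, 0.465, 0.6689], 'width': 0.4486, 'gripper_force': 0.0}
shift [ 0.0006 -0.0004  0.0212]
```

Call:
{"api": "apply_moves", "payload": {"motion": [{"tx": 0,"ty": 0,"tz": 0.012,"wx": 0,"wy": 0,"wz": 0,"gripper": 0.1},{"tx": 0,"ty": 0,"tz": 0.012,"wx": 0,"wy": 0,"wz": 0,"gripper": 1},{"tx": 0,"ty": 0,"tz": 0.012,"wx": 0,"wy": 0,"wz": 0,"gripper": 1},{"tx": 0,"ty": 0,"tz": 0.012,"wx": 0,"wy": 0,"wz": 0,"gripper": 1},{"tx": 0,"ty": 0,"tz": 0.012,"wx": 0,"wy": 0,"wz": 0,"gripper": 1},{"tx": 0,"ty": 0,"tz": 0.012,"wx": 0,"wy": 0,"wz": 0,"gripper": 1},{"tx": 0,"ty": 0,"tz": 0.012,"wx": 0,"wy": 0,"wz": 0,"gripper": 1}]}}

```text
clock: 24.62
position: [0.4527, 0.2577, -0.0174]
orientation: [2.961, 1.05, 0.001]
ft_force: [-1.0, -1.1, 6.6]
width: 0.185
gripper_force: 20.0
```

Call:
{"api": "apply_moves", "payload": {"motion": [{"tx": 0,"ty": 0,"tz": -0.06,"wx": 0,"wy": 0,"wz": 0,"gripper": 1},{"tx": 0,"ty": 0,"tz": -0.16,"wx": 0,"wy": 0,"wz": 0,"gripper": 1},{"tx": 0,"ty": 0,"tz": -0.28,"wx": 0,"wy": 0,"wz": 0,"gripper": 1},{"tx": 0,"ty": 0,"tz": -0.38,"wx": 0,"wy": 0,"wz": 0,"gripper": 1},{"tx": 0,"ty": 0,"tz": -0.4,"wx": 0,"wy": 0,"wz": 0,"gripper": 1},{"tx": 0,"ty": 0,"tz": -0.4,"wx": 0,"wy": 0,"wz": 0,"gripper": 1}]}}

```text
clock: 25.12
position: [0.4535, 0.258, 0.1041]
orientation: [2.961, 1.049, 0.006]
ft_force: [-0.6, -1.0, -1.1]
width: 0.183
gripper_force: 20.0
```

```bash
python3 - <<'E'
from h import *
s=st(); shift([.6344,-.2587,.1])
E
```

```text
{'clock': 25.1167, 'qpos': [-0.0903, 0.3609, -0.5847, 1.9185, 0.2471, 0.9295, -1.6834], 'position': [0.4535, 0.258, 0.1041], 'orientation': [2.9611, 1.0495, 0.0056], 'ft_force': [-0.6095, -1.0195, -1.1066], 'width': 0.1833, 'gripper_force': 19.9999}
shift [-0.6164  1.7176  0.0138]
```

Call:
{"api": "apply_moves", "payload": {"motion": [{"tx": -0.308,"ty": 0.859,"tz": 0,"wx": 0,"wy": 0,"wz": 0,"gripper": 1},{"tx": -0.308,"ty": 0.859,"tz": 0,"wx": 0,"wy": 0,"wz": 0,"gripper": 1},{"tx": -0.308,"ty": 0.859,"tz": 0,"wx": 0,"wy": 0,"wz": 0,"gripper": 1},{"tx": -0.308,"ty": 0.859,"tz": 0,"wx": 0,"wy": 0,"wz": 0,"gripper": 1},{"tx": -0.308,"ty": 0.859,"tz": 0,"wx": 0,"wy": 0,"wz": 0,"gripper": 1},{"tx": -0.308,"ty": 0.859,"tz": 0,"wx": 0,"wy": 0,"wz": 0,"gripper": 1},{"tx": -0.308,"ty": 0.859,"tz": 0,"wx": 0,"wy": 0,"wz": 0,"gripper": 1},{"tx": -0.308,"ty": 0.859,"tz": 0,"wx": 0,"wy": 0,"wz": 0,"gripper": 1}]}}

```text
clock: 25.78
position: [0.5433, -0.0069, 0.1002]
orientation: [2.964, 1.039, -0.004]
ft_force: [-0.9, -0.8, -0.0]
width: 0.186
gripper_force: 20.0
```

Call:
{"api": "apply_moves", "payload": {"motion": [{"tx": -0.308,"ty": 0.859,"tz": 0,"wx": 0,"wy": 0,"wz": 0,"gripper": 1},{"tx": -0.308,"ty": 0.859,"tz": 0,"wx": 0,"wy": 0,"wz": 0,"gripper": 1},{"tx": -0.308,"ty": 0.859,"tz": 0,"wx": 0,"wy": 0,"wz": 0,"gripper": 1},{"tx": -0.308,"ty": 0.859,"tz": 0,"wx": 0,"wy": 0,"wz": 0,"gripper": 1},{"tx": -0.308,"ty": 0.859,"tz": 0,"wx": 0,"wy": 0,"wz": 0,"gripper": 1},{"tx": -0.308,"ty": 0.859,"tz": 0,"wx": 0,"wy": 0,"wz": 0,"gripper": 1},{"tx": -0.308,"ty": 0.859,"tz": 0,"wx": 0,"wy": 0,"wz": 0,"gripper": 1},{"tx": -0.308,"ty": 0.859,"tz": 0,"wx": 0,"wy": 0,"wz": 0,"gripper": 1}]}}

```text
clock: 26.45
position: [0.6328, -0.2649, 0.0992]
orientation: [2.964, 1.041, -0.005]
ft_force: [0.7, 0.6, -1.0]
width: 0.187
gripper_force: 20.0
```

Call:
{"api": "apply_moves", "payload": {"motion": [{"tx": 0,"ty": 0,"tz": 0,"wx": 0,"wy": 0,"wz": 0,"gripper": 1},{"tx": 0,"ty": 0,"tz": 0,"wx": 0,"wy": 0,"wz": 0,"gripper": 1},{"tx": 0,"ty": 0,"tz": 0,"wx": 0,"wy": 0,"wz": 0,"gripper": 1},{"tx": 0,"ty": 0,"tz": 0,"wx": 0,"wy": 0,"wz": 0,"gripper": 1}]}}

```text
clock: 26.78
position: [0.6336, -0.2577, 0.102]
orientation: [-2.96, -1.052, 0.0]
ft_force: [-0.0, -0.6, -0.1]
width: 0.187
gripper_force: 20.0
```

```bash
python3 - <<'E'
from h import *
s=st(); shift([.635,-.2588,.0316])
im=snap('scene','s14.png')
zb=s['position'][2]+.0174
# lid outline fit with dark mask, scene frame
u=proj('scene',[.6335,-.2593,zb]).astype(int);w=60;x0=max(u[0]-w,0);y0=u[1]-w
px=lambda p:(proj('scene',p)-[x0,y0])*5
c=cv2.resize(im[y0:y0+2*w,x0:x0+2*w],(600,600),interpolation=cv2.INTER_CUBIC)
for z,r,col in((zb,.02,(255,0,0)),(zb+.006,.038,(0,255,0)),(zb+.011,.038,(0,255,0))):
  cv2.polylines(c,[np.array([px(np.array([.6345,-.2594,z])+v) for v in circ(r,0)]).round().astype(int)],True,col,1)
cv2.imwrite('pics/c12.png',c[:,:,::-1])
E
```

```text
{'clock': 26.7833, 'qpos': [0.5988, 0.6125, -0.3801, 1.4995, 0.2444, 1.0772, -0.7224], 'position': [0.6336, -0.2577, 0.102], 'orientation': [-2.9597, -1.0524, 0.0003], 'ft_force': [-0.0499, -0.6433, -0.1186], 'width': 0.1871, 'gripper_force': 20.0}
shift [0.0014 0.0059 0.2348]
```

View pics/c12.png

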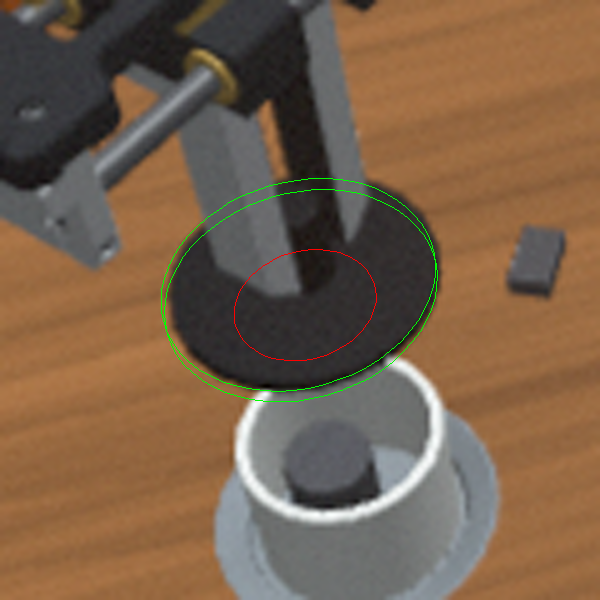

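The held lid outline is about 1–1.5 px (2 mm) from the prediction for the sleeve axis. I'll correct that and lower slowly.

Call:
{"api": "apply_moves", "payload": {"motion": [{"tx": 0.002,"ty": 0.008,"tz": 0.06,"wx": 0,"wy": 0,"wz": 0,"gripper": 1},{"tx": 0.002,"ty": 0.008,"tz": 0.12,"wx": 0,"wy": 0,"wz": 0,"gripper": 1},{"tx": 0.002,"ty": 0.008,"tz": 0.17,"wx": 0,"wy": 0,"wz": 0,"gripper": 1},{"tx": 0.002,"ty": 0.008,"tz": 0.2,"wx": 0,"wy": 0,"wz": 0,"gripper": 1},{"tx": 0.002,"ty": 0.008,"tz": 0.2,"wx": 0,"wy": 0,"wz": 0,"gripper": 1},{"tx": 0.002,"ty": 0.008,"tz": 0.2,"wx": 0,"wy": 0,"wz": 0,"gripper": 1}]}}

```text
clock: 27.33
position: [0.6356, -0.2603, 0.0423]
orientation: [-2.96, -1.05, 0.0]
ft_force: [0.7, 0.1, -0.5]
width: 0.178
gripper_force: 20.0
```

```bash
python3 - <<'E'
from h import *
s=st(); shift([.635,-.2592,.0316])
E
```

```text
{'clock': 27.3333, 'qpos': [0.5891, 0.6808, -0.3623, 1.5309, 0.2717, 0.9803, -0.7402], 'position': [0.6356, -0.2603, 0.0423], 'orientation': [-2.9604, -1.0503, 0.0004], 'ft_force': [0.6614, 0.1088, -0.4563], 'width': 0.1784, 'gripper_force': 19.9999}
shift [ 0.0008 -0.0041  0.0356]
```

Call:
{"api": "apply_moves", "payload": {"motion": [{"tx": 0,"ty": -0.003,"tz": 0.01,"wx": 0,"wy": 0,"wz": 0,"gripper": 1},{"tx": 0,"ty": -0.003,"tz": 0.02,"wx": 0,"wy": 0,"wz": 0,"gripper": 1},{"tx": 0,"ty": -0.003,"tz": 0.028,"wx": 0,"wy": 0,"wz": 0,"gripper": 1},{"tx": 0,"ty": -0.003,"tz": 0.034,"wx": 0,"wy": 0,"wz": 0,"gripper": 1},{"tx": 0,"ty": -0.003,"tz": 0.034,"wx": 0,"wy": 0,"wz": 0,"gripper": 1},{"tx": 0,"ty": -0.003,"tz": 0.034,"wx": 0,"wy": 0,"wz": 0,"gripper": 1}]}}

```text
clock: 27.83
position: [0.635, -0.2599, 0.0321]
orientation: [-2.961, -1.05, 0.0]
ft_force: [0.9, 0.1, -0.5]
width: 0.184
gripper_force: 20.0
```

Call:
{"api": "apply_moves", "payload": {"motion": [{"tx": 0,"ty": 0,"tz": 0.004,"wx": 0,"wy": 0,"wz": 0,"gripper": 1},{"tx": 0,"ty": 0,"tz": 0.006,"wx": 0,"wy": 0,"wz": 0,"gripper": 1},{"tx": 0,"ty": 0,"tz": 0.006,"wx": 0,"wy": 0,"wz": 0,"gripper": 1},{"tx": 0,"ty": 0,"tz": 0.006,"wx": 0,"wy": 0,"wz": 0,"gripper": 1}]}}

```text
clock: 28.17
position: [0.6354, -0.26, 0.0316]
orientation: [2.96, 1.05, 0.001]
ft_force: [-5.4, 2.1, 16.0]
width: 0.185
gripper_force: 20.0
```

Contact at exactly the seated height (0.0316). Releasing and lifting.

Call:
{"api": "apply_moves", "payload": {"motion": [{"tx": 0,"ty": 0,"tz": -0.005,"wx": 0,"wy": 0,"wz": 0,"gripper": 1},{"tx": 0,"ty": 0,"tz": -0.005,"wx": 0,"wy": 0,"wz": 0,"gripper": 0},{"tx": 0,"ty": 0,"tz": -0.005,"wx": 0,"wy": 0,"wz": 0,"gripper": 0},{"tx": 0,"ty": 0,"tz": -0.005,"wx": 0,"wy": 0,"wz": 0,"gripper": 0},{"tx": 0,"ty": 0,"tz": -0.005,"wx": 0,"wy": 0,"wz": 0,"gripper": 0},{"tx": 0,"ty": 0,"tz": -0.1,"wx": 0,"wy": 0,"wz": 0,"gripper": 0},{"tx": 0,"ty": 0,"tz": -0.2,"wx": 0,"wy": 0,"wz": 0,"gripper": 0},{"tx": 0,"ty": 0,"tz": -0.3,"wx": 0,"wy": 0,"wz": 0,"gripper": 0}]}}

```text
clock: 28.83
position: [0.6346, -0.2596, 0.1208]
orientation: [-2.96, -1.05, 0.001]
ft_force: [-0.1, -0.8, 0.4]
width: 0.498
gripper_force: 0.0
```

Call:
{"api": "apply_moves", "payload": {"motion": [{"tx": -0.4,"ty": 0,"tz": -0.1,"wx": 0,"wy": 0,"wz": 0,"gripper": 0},{"tx": -0.4,"ty": 0,"tz": -0.1,"wx": 0,"wy": 0,"wz": 0,"gripper": 0},{"tx": -0.4,"ty": 0,"tz": -0.1,"wx": 0,"wy": 0,"wz": 0,"gripper": 0},{"tx": -0.4,"ty": 0,"tz": -0.1,"wx": 0,"wy": 0,"wz": 0,"gripper": 0},{"tx": -0.4,"ty": 0,"tz": -0.1,"wx": 0,"wy": 0,"wz": 0,"gripper": 0},{"tx": -0.4,"ty": 0,"tz": -0.1,"wx": 0,"wy": 0,"wz": 0,"gripper": 0}]}}

```text
clock: 29.33
position: [0.542, -0.3353, 0.1503]
orientation: [-2.961, -1.05, -0.001]
ft_force: [1.0, -0.1, -0.9]
width: 0.498
gripper_force: 0.0
```

```bash
python3 - <<'E'
from h import *
s=st(); im=snap('scene','s15.png'); t=snap('top','t15.png')
g=cv2.cvtColor(im,cv2.COLOR_RGB2GRAY)
# lid: dark hull vs predicted at z=.049, scene frame
p=np.array([.6345,-.2594])
for _ in range(6):
    hull=cv2.convexHull(np.array([proj('scene',[*(p+v[:2]),v[2]+.049]) for v in M['lid'][0]],np.float32))
    roi=np.zeros(g.shape,np.uint8);cv2.fillConvexPoly(roi,hull.round().astype(int),1);roi=cv2.dilate(roi,np.ones((9,9)))
    cs,_=cv2.findContours(((g<75)*roi).astype(np.uint8),cv2.RETR_EXTERNAL,cv2.CHAIN_APPROX_NONE);c=cv2.convexHull(max(cs,key=cv2.contourArea))
    m=cv2.moments(c);mh=cv2.moments(hull);d=np.array([m['m10']/m['m00']-mh['m10']/mh['m00'],m['m01']/m['m00']-mh['m01']/mh['m00']])
    u=proj('scene',[*p,.05]);p=p+(ray('scene',*(u+d),.05)-ray('scene',*u,.05))[:2]
print('lid',p,cv2.contourArea(c)/cv2.contourArea(hull)); print('tape',fit('scene',im,'tape')[0])
cr=lambda u,w:cv2.resize(im[u[1]-w:u[1]+w,u[0]-w:u[0]+w],(400,400),interpolation=cv2.INTER_CUBIC)
a=proj('scene',[.634,-.259,.04]).astype(int);b=proj('scene',[.45,.093,.03]).astype(int)
cv2.imwrite('pics/c13.png',np.hstack([cr(a,50),cr(b,45)])[:,:,::-1])
E
```

```text
{'clock': 29.3333, 'qpos': [0.7864, 0.4823, -0.3845, 1.588, 0.1952, 1.1093, -0.535], 'position': [0.542, -0.3353, 0.1503], 'orientation': [-2.9609, -1.0497, -0.0005], 'ft_force': [0.9815, -0.1167, -0.8751], 'width': 0.4981, 'gripper_force': 0.0}
lid [ 0.63331195 -0.2602652 ] 0.9570535896543619
tape [ 0.62025574 -0.09376908]
```

View pics/c13.png

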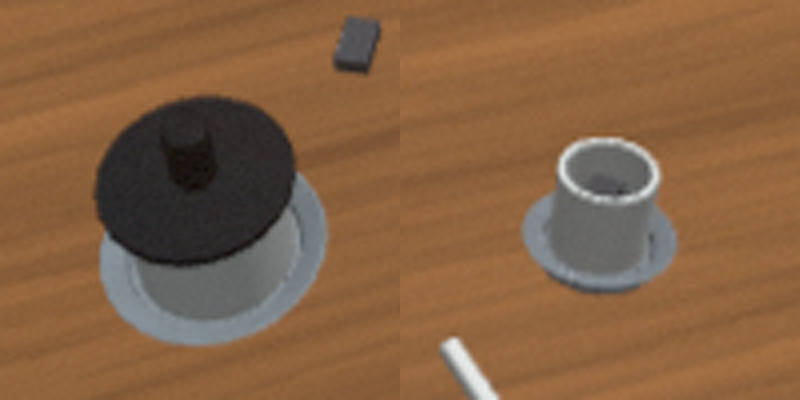

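The lid lies level on the large sleeve with its knob up (left crop, about (190,165)) and is 1.5 mm off axis. The small sleeve stands upright in its dish around the block (right crop, about (605,210)). The tape has not moved, so I'm handing in.

```bash
python3 -c "
from workcell import bot
print(bot.close_job())"
```

```text
the job is handed in; nothing more can be done
None
```

I set up both moulds and handed the job in at about 29 s with no verdict returned; my last images show everything seated with the tape unmoved, and the slug, about 6 mm off centre against the 10 mm limit, is the largest error I measured.

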